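# Take the test panel out of the lever-arch swatch file

## Robot

A 6-joint arm with a two-finger parallel gripper is mounted at the origin on a cart in front of the work surface, level with it; the furniture and walls round the work are solid. World frame = base frame: x ahead of the robot, y to its left, z up, the work surface at z = 0. Lengths are in m, angles in degrees, forces in N, time in s.
With the tool pointing down it reaches from about 0.3 to 0.75 m from the base axis. Payload 8.5 kg.
Tool frame: the origin (TCP) lies on the centre line of the jaws, within the pads' length; the fingertips stand 14 mm ahead of it and the grasp point (between the pads) lies 5 mm behind it; z points along the fingers, y is the direction in which the jaws open and shut (so a half turn about z gives the same grasp; the last joint's range is limited). The gripper opens to 85 mm and grips with 20 to 120 N. Pads are 22 mm wide; open, the fingers measure 114 mm over their backs; the gripper's body (76 mm by 85 mm) begins 54 mm behind the grasp point. The pads swing forward as they close: fully open they stand 13 mm farther back than shut.
Start: joints at [-82.007, 21.807, 74.336, -0, 83.858, -12.336], TCP at [0.191, -0.516, 0.245] pointing down, gripper open.
Joint ranges: [-178.18, 178.18], [-50.72, 133.34], [12.68, 142.11], [-81.47, 261.47], [9.98, 163.14], [-165.26, 165.26]. Speed limits (degrees/s): [136.94, 136.94, 180, 180, 180, 180].

## Interface

Orientations are given as a 3x3 rotation matrix whose columns are the frame's x, y, z axes.
In Python, from rig import env, optics, order, finder gives the robot as it stands.
- The arm moves only by the tool play_rows, never from a script. Its argument "commands" is a list of rows, each an object of numbers: "grip": the closure, from -1 (fully open) to 1 (shut); "x", "y", "z": the shift along the tool's x, y, z in m; "rx", "ry", "rz": the turn, a rotation vector about the tool's x, y, z in rad. A call has 1 to 12 rows; each row shifts and turns the commanded pose from where the row before left it, along the tool's axes as they then stand; what a row does not reach is not made up. A row lasts 1/8 s, in which the tool goes at most 62.5 mm and 10.7 degrees, less where a joint would pass 70% of its speed; a pose out of reach is approached as far as the arm can. A call is refused whole if a number of a shift passes 0.0625 or a number of a turn 0.188, either way. A call with a gripper value outside its range is refused whole. The fingers move at their own pace and stop on an object; "squeeze" is the grip in N (left out, the last holds). Time passes only in rows, so rows that do not move let the fingers close. It gives the time, the measured TCP pose, the force and the opening at its end, in the units of the state.
- env.observe(): the state, without advancing time (a new reading comes with each control period).
- optics.get_image(name): name is "scene" or "top"; returns a dict with "color" (420x560x3 uint8, blue, green, red), "range_z" (420x560 float32, m along the optical axis (not along the pixel's ray), 0 where there is no reading), "fov_y" (degrees; the focal length in pixels is half the picture's height over the tangent of half this angle, whatever the lens; pixels are square), "cx", "cy" (the principal point, pixels), "cam_to_world" (4x4, takes a point from camera to world coordinates). Camera axes: x right, y down, z forward; pixel columns grow to the right and rows downward; lengths in m; the calibration is good to about 2 mm. A picture is of the moment at which its call begins.
- order.close_job(): hands the job in, once; it reports no verdict.
Trained networks look in the newest picture that a camera, given by its name, has taken for a name from the list of things; names that differ only in an ending like _2 or _b are one class to them, and where a whole thing is asked for, a point or a joint stands for the part that bears it (a point fixed in the world has none). Each returns a list of dicts, best first, with "conf" (0 to 1); they miss things now and then, are a little off and sometimes report something else, mostly with a low value. They report only what shows in the picture. A call takes as long as a camera call.
- finder.boxes_of(camera, thing): "point" ([x, y, z] in m, in world coordinates, good to about 4 mm: the middle of the surface that is visible of it).
The state is a dict: "time_s": time; "q": joint angles; "qvel": joint speeds; "joint_efforts": joint torques, N m; "position": TCP position; "tool_rot": TCP orientation; "ft_force": force on the tool from outside, world axes, zero at the start; "wrist_torque": the same for the moment, N m; "grip_width": finger opening in m.
Only numpy, scipy, OpenCV 4.12 (cv2) and the standard library are available. Lean on these libraries where they do the work, as an engineer would, in place of code of your own. Each camera call takes 0.05 s, during which the arm holds its last target.

## Task

Take the punched test panel out of the swatch file for checking: lift the file's lever right up so that the rings spring wide open, slide the panel up off its two curved posts and lay it flat in the tray, inside its rim, without dropping it in. Then press the lever all the way back down, so that the empty file's rings are shut again. Do not shift the black lidded pot or the small red-brown box.

Things in the scene. Friction and masses are not known exactly. Their poses are not given: they have to be found in the camera images.
- swatch_file: Lever-arch mechanism screwed to the bench (fixed): dark steel base plate 225 x 96 x 5 mm. Origin on the bench surface midway between the feet of its two posts; the plate spans x -125 to +100, y -48 to +48 mm. z is up, y runs from post to post, x points from the posts to the panel's middle. The panel lies on a black block on it (x 11 to 89, y -20 to +20, top at z 30 mm).
- post_tips (a point): Midpoint of the tips of the two fixed posts, at x -12, y 0, z 77 mm in the file's frame. Each post (steel rod, 6 mm thick, at y -20 and +20 mm) rises upright at x 0 to z 50 mm, then bends towards the file's -x on an arc of 35 mm radius (centre x -35, z 50 mm) through 50 degrees to its tip.
- arch_hinge (a point): Point on the hinge (parallel to the file's y) of the two moving half arches, at x -70, y 0, z 12 mm in the file's frame. Rings shut: their ends meet the post tips. The lever swings them away to -x; fully open they reach up to z 105 mm, lean out to x -100 mm and their ends stand over x -55 mm. At y -20 and +20 mm, rod 6 mm thick.
- lever (a joint): Hinge of the lever, rad: 0 = down (rings shut), 1.0 = up, at its stop (rings fully open). The arches turn with it, 0.55 times as far. A spring eases the lifting (about 1 N at its end), pressing it down takes about 3 N, and friction holds it wherever it is left.
- lever_pivot (a point): Point on the lever's hinge axis, fixed on the file: x -105, y +38, z 26 mm in its frame. The axis is parallel to the file's x.
- lever_grip (a point): Centre of the round steel bar across the lever's free end, 12 mm thick, 24 mm long, parallel to the file's x, 92 mm from the hinge. Lever down: 92 mm to -y of lever_pivot, 6 mm higher, just past the base plate's edge. It rises on a circle in the file's y-z plane, up and towards +y. It can be pinched by its two ends (along the file's x) and then turns between the fingers.
- panel_center (a point): Centre (half-way up) of the loose test panel, a plain grey painted plate 104 x 64 x 6 mm (x, y, z), 0.08 kg, with two 12 mm holes at x -38, y -20 and +20 mm. At first it lies in the file, axes parallel to the file's, posts through its holes. Its long edges overhang the block by 12 mm: grip across the 64 mm. On the posts' bend it jams unless tilted about half as far as they lean or more, its +x edge rising.
- tray: Shallow grey open tray fixed on the bench, 140 x 145 mm outside (x, y), rim 14 mm high, walls and floor 4 mm thick. Origin at the centre of its underside; inner floor 132 x 137 mm at z 4 mm.
- lidded_pot: Bystander: black lidded pot with a side handle, 72 x 94 mm, 114 mm high, loose, to the right of the tray; origin at the centre of its underside.
- small_box: Bystander: dark red-brown closed box, 40 x 70 x 22 mm, loose on the bench behind the file; origin at the centre of its underside.

How it is judged:
By the outcome, as a careful person would: the job done as asked, in the order asked, and still so for the second after the job is handed in, with the robot touching nothing.
It also fails if it takes over 72 s, if anything falls off the work surface, if the arm or the gripper's body presses on something with over 40 N, if the wrist force passes 120 N, or if a joint passes its speed limit or range.

## Working session

There is one attempt and no reset: what is moved stays moved. The work goes in short steps, Python scripts to look and compute and a tool call to move; the robot and the scene stay as the last step left them, time stands still between calls to the robot, and variables do not carry over. Pictures are saved under pics/ and viewed, and the job is handed in when it is done.

Besides the shell and the picture viewer there is one more tool, called after "Request:" as name([rows], argument=value, ...), one row to a line, values as JSON. play_rows: Moves the arm, as the interface text tells. Its arguments: {"type":"object","properties":{"commands":{"type":"array"},"squeeze":{"type":"number"}},"required":["commands"]}

```bash
ls; mkdir -p pics; cat > h.py <<'E'
import numpy as np, cv2
from rig import env, optics, order, finder
def pts(im):
    H,W=im["range_z"].shape; f=H/2/np.tan(np.radians(im["fov_y"]/2))
    u,v=np.meshgrid(np.arange(W),np.arange(H)); z=im["range_z"]
    P=np.stack([(u-im["cx"])/f*z,(v-im["cy"])/f*z,z,np.ones_like(z)],-1)
    return (P@np.array(im["cam_to_world"]).T)[...,:3]
def proj(im,p):
    H,W=im["range_z"].shape; f=H/2/np.tan(np.radians(im["fov_y"]/2))
    c=np.linalg.inv(np.array(im["cam_to_world"]))@np.r_[p,1]
    return c[0]/c[2]*f+im["cx"],c[1]/c[2]*f+im["cy"]
def snap(n,f):
    im=optics.get_image(n); cv2.imwrite("pics/"+f,im["color"]); return im
E
python3 - <<'E'
from h import *
for n in("scene","top"):
    im=snap(n,n+"0.png"); print(n,np.round(im["cam_to_world"],3).tolist(),im["fov_y"],im["cx"],im["cy"])
    for t in "swatch_file post_tips arch_hinge lever lever_pivot lever_grip panel_center tray lidded_pot small_box".split():
        print(t,[(np.round(d["point"],3).tolist(),round(d["conf"],2)) for d in finder.boxes_of(n,t)[:2]])
print(env.observe())
E
```

```text
pics
scene [[-0.458, -0.695, 0.555, -0.242], [-0.889, 0.349, -0.298, 0.458], [0.014, -0.629, -0.777, 1.171], [0.0, 0.0, 0.0, 1.0]] 42.98410436027066 276.25490208878074 210.95866829041316
swatch_file [([0.433, 0.411, 0.009], 0.89)]
post_tips [([0.43, 0.413, 0.013], 0.61)]
arch_hinge [([0.428, 0.411, 0.012], 0.58), ([0.543, 0.409, 0.034], 0.44)]
lever [([0.395, 0.387, 0.034], 0.63)]
lever_pivot [([0.432, 0.409, 0.008], 0.74)]
lever_grip [([0.401, 0.388, 0.032], 0.49)]
panel_center []
tray [([0.452, -0.062, 0.001], 0.81), ([0.43, 0.41, 0.014], 0.46)]
lidded_pot [([0.374, -0.322, 0.069], 0.82)]
small_box [([0.747, 0.296, 0.022], 0.75)]
top [[-0.023, -0.985, 0.169, 0.308], [-1.0, 0.022, -0.008, 0.046], [0.004, -0.17, -0.986, 1.507], [0.0, 0.0, 0.0, 1.0]] 43.287020830856655 278.8282256582072 207.07359502397264
swatch_file [([0.458, 0.384, 0.004], 0.75), ([0.541, 0.408, 0.035], 0.19)]
post_tips [([0.458, 0.378, 0.004], 0.91)]
arch_hinge [([0.456, 0.383, 0.004], 0.79)]
lever [([0.398, 0.385, 0.031], 0.51)]
lever_pivot [([0.458, 0.384, 0.007], 0.66)]
lever_grip [([0.394, 0.384, 0.031], 0.56),
[... 347 characters left out ...]
38e-04,
        8.38574493e+01, -1.23346162e+01]), 'qvel': array([ 0.0921568 , -0.01241017,  0.02822089, -0.01658817,  0.0531294 ,
       -0.06593289]), 'joint_efforts': array([-1.95196735e-03, -4.48332274e+01, -2.31465966e+01, -2.78800353e-04,
        5.92627293e-04,  2.14474301e-05]), 'position': array([ 0.19106105, -0.51572915,  0.24534193]), 'tool_rot': array([[ 9.37729006e-01,  3.47367689e-01,  1.60319632e-05],
       [ 3.47367689e-01, -9.37729005e-01, -3.95755494e-05],
       [ 1.28636974e-06,  4.26801266e-05, -9.99999999e-01]]), 'ft_force': array([ 0.26746317, -0.94841413,  0.41869124]), 'wrist_torque': array([ 0.02832844, -0.01289883, -0.03905738]), 'grip_width': 0.08512160693616086}
```

View pics/scene0.png

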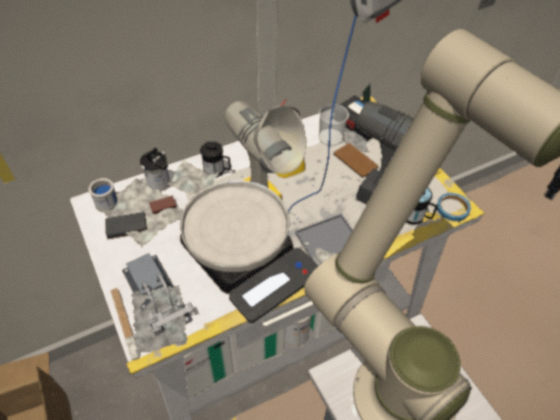

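View pics/top0.png

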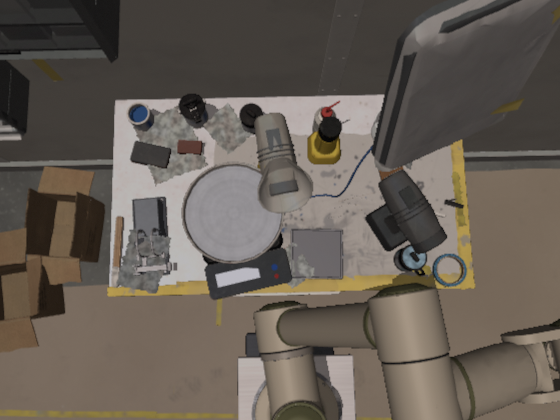

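```bash
python3 - <<'E'
from h import *
a=optics.get_image("top"); b=optics.get_image("scene")
np.savez("im0.npz",top=pts(a),scene=pts(b))
A=cv2.resize(a["color"][180:300,100:360],None,fx=3,fy=3,interpolation=cv2.INTER_CUBIC)
B=cv2.resize(b["color"][235:355,90:230],None,fx=5,fy=5,interpolation=cv2.INTER_CUBIC)
cv2.imwrite("pics/topz.png",A);cv2.imwrite("pics/scz.png",B)
P=pts(a)
# height map
h=np.clip(P[...,2]/0.5,0,1)*255
cv2.imwrite("pics/hm.png",cv2.applyColorMap(h.astype(np.uint8),cv2.COLORMAP_JET))
# max height grid
m=(P[...,0]>.2)&(P[...,0]<.95)&(P[...,1]>-.5)&(P[...,1]<.6)
print("rows x .25.. cols y .55 -> -.4")
for x in np.arange(.25,.9,.05):
    r=[]
    for y in np.arange(.55,-.45,-.05):
        k=m&(abs(P[...,0]-x)<.025)&(abs(P[...,1]-y)<.025)
        r.append("%4d"%(np.percentile(P[k][:,2],98)*1000) if k.any() else "   .")
    print("%.2f"%x," ".join(r))
E
```

```text
rows x .25.. cols y .55 -> -.4
0.25 -795 -796 -797 -799 -797 -795 -798 -795 -798  190  257  382  511  667  687  686    .    .  516  543
0.30 -796    0    0    0    4    0   23   27   24  182 1506  335  484  672  687  684    1 -797 -795   -4
0.35 -800   13   15   16   10    6   26   29   29   28   29   26   16   13  649  643    6   94   80   23
0.40    .   15   33   36   38    5   54  106  106  106   28   25   10   10   13    7    6  286  286   22
0.45    .   13   19   87   20  102  106   91   91  102  107   21   10   10   16    6  291  299  290    7
0.50    .   12   37   84   34  107   92   90   90   92  275  254   14   15  606  269  306  306  287    6
0.55    .   10   40   42   10  108   91   89   89  351  371  285  338  760  783  726  650  306    .   18
0.60    .    6   39   40    8  108  102   91   91  260  382  381  358  904  913  896  828  747  669    8
0.65    .    7  783  783  759  911  108  106  105  283  312  308    7  898  919  918  909  892  850  640
0.70    .    6  804  887  891  890   15   11  104  293  305  296   51  206   52    7    6  884  875    8
0.75    .    6   26   28   25  810   26   22   21  293  303  287  199  208  205    7  102    .    .    .
0.80    .    6   73   72   19  106  119   27   95  107    .    6  115  187  155    7  103    .    .    .
0.85    .    5   76   72   21  134  134   26   95   98    6    6    7    8    7    6    5    2    .    .
```

View pics/topz.png

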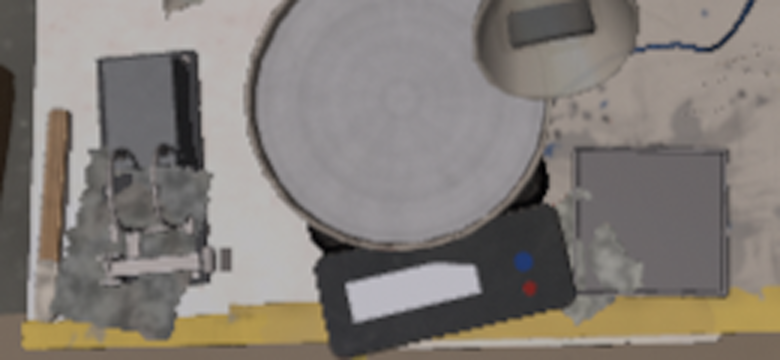

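View pics/scz.png

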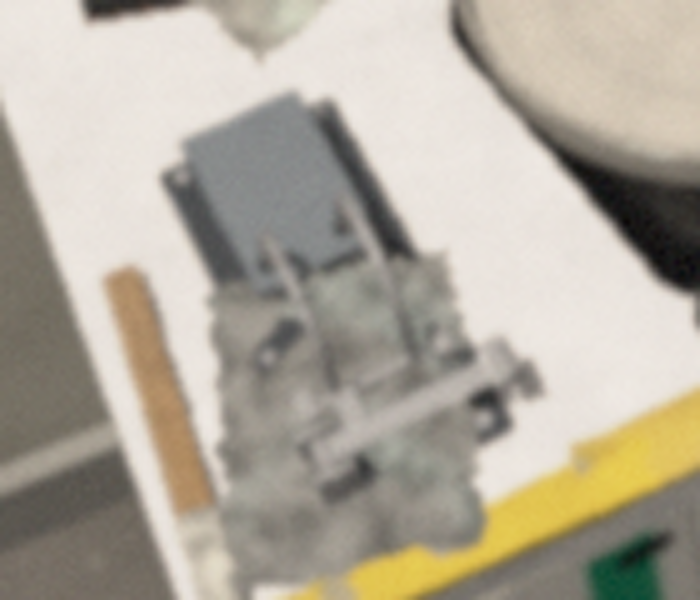

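```bash
python3 - <<'E'
from h import *
d=np.load("im0.npz")
for n in("top","scene"):
    P=d[n]
    m=(P[...,2]>.029)&(P[...,2]<.044)&(P[...,0]>.47)&(P[...,0]<.62)&(P[...,1]>.34)&(P[...,1]<.47)
    Q=P[m]; print(n,m.sum(),Q.mean(0),np.median(Q[:,2]))
    r=cv2.minAreaRect((Q[:,:2]*1000).astype(np.float32)); print(r, np.round(cv2.boxPoints(r)))
    m=(P[...,0]>.34)&(P[...,0]<.52)&(P[...,1]>.31)&(P[...,1]<.47)
    Q=P[m&(P[...,2]>.022)&(P[...,2]<.2)]
    k=Q[(Q[:,0]<.42)&(Q[:,1]<.36)]; print("grip",np.round(k*1000).astype(int).tolist())
    k=Q[(Q[:,2]>.06)]; print("post",np.round(k*1000).astype(int).tolist()[:40])
P=d["top"]
# lamp/obstacles fine
for lo,hi in((.15,.3),(.3,.6)):
  for ys in np.arange(.2,-.45,-.04):
    m=(P[...,2]>lo)&(P[...,2]<hi)&(abs(P[...,1]-ys)<.02)&(P[...,0]>.25)
    if m.sum(): print(lo,round(ys,2),"minx",P[m][:,0].min().round(3),"maxz",P[m][:,2].max().round(3))
Q=P[(P[...,0]>.3)&(P[...,0]<.6)&(P[...,1]<.05)&(P[...,1]>-.18)&(P[...,2]>.010)&(P[...,2]<.022)]
print(len(Q),np.percentile(Q,[1,99],axis=0))
E
```

```text
top 786 [0.54216997 0.40672485 0.03545736] 0.035342692242973706
((540.2105712890625, 407.2652587890625), (105.74471282958984, 65.91719055175781), 5.094265937805176) [[485. 435.]
 [490. 370.]
 [596. 379.]
 [590. 445.]]
grip [[411, 347, 34], [411, 343, 41], [411, 341, 37], [411, 339, 35], [409, 348, 31], [408, 344, 37], [408, 341, 36], [408, 339, 32], [406, 359, 32], [406, 357, 25], [406, 354, 29], [405, 346, 39], [405, 344, 36], [405, 341, 39], [405, 338, 39], [403, 358, 34], [403, 356, 31], [403, 354, 29], [403, 350, 33], [403, 348, 32], [403, 344, 36], [402, 341, 38], [402, 338, 37], [400, 358, 34], [400, 356, 33], [400, 353, 30], [400, 351, 30], [400, 348, 31], [400, 344, 35], [400, 342, 33], [400, 339, 31], [400, 336, 33], [398, 359, 28], [398, 356, 30], [397, 353, 34], [397, 349, 39], [397, 345, 42], [397, 342, 43], [397, 340, 40], [397, 338, 39], [397, 337, 29], [395, 359, 29], [395, 356, 32], [395, 354, 26], [395, 351, 27], [394, 345, 42], [394, 343, 39], [395, 342, 31], [394, 338, 39], [395, 337, 29], [392, 347, 35], [392, 344, 34], [391, 340, 43], [391, 338, 39], [392, 337, 3
[... 3143 characters left out ...]
xz 0.3
0.15 -0.2 minx 0.525 maxz 0.3
0.15 -0.24 minx 0.452 maxz 0.3
0.15 -0.28 minx 0.403 maxz 0.3
0.15 -0.32 minx 0.406 maxz 0.3
0.15 -0.36 minx 0.428 maxz 0.286
0.3 0.2 minx 0.916 maxz 0.506
0.3 0.16 minx 0.916 maxz 0.503
0.3 0.12 minx 0.915 maxz 0.504
0.3 0.08 minx 0.528 maxz 0.501
0.3 0.04 minx 0.572 maxz 0.497
0.3 -0.0 minx 0.25 maxz 0.497
0.3 -0.04 minx 0.25 maxz 0.496
0.3 -0.08 minx 0.25 maxz 0.591
0.3 -0.12 minx 0.25 maxz 0.6
0.3 -0.16 minx 0.525 maxz 0.6
0.3 -0.2 minx 0.537 maxz 0.6
0.3 -0.24 minx 0.49 maxz 0.6
0.3 -0.28 minx 0.464 maxz 0.6
0.3 -0.32 minx 0.461 maxz 0.6
0.3 -0.36 minx 0.606 maxz 0.599
595 [[ 0.34660657 -0.14069416  0.0100731 ]
 [ 0.59446076  0.04818737  0.02193422]]
```

View pics/hm.png

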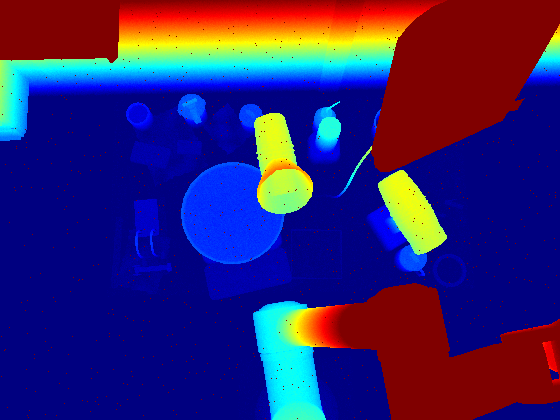

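```bash
cat >> h.py <<'E'
from scipy.spatial.transform import Rotation as Ro
YAW=np.radians(4.85); RF=Ro.from_euler('z',YAW).as_matrix(); OF=np.array([.5026,.4026,0])
def fw(p): return OF+RF@np.array(p,float)
def plan(wps, p0=None, R0=None):
    """wps: list of (pos, R, n) ; prints rows tool-frame"""
    o=env.observe(); p=o["position"] if p0 is None else p0; R=o["tool_rot"] if R0 is None else R0
    for pos,Rt,n in wps:
        P0,Ra=p.copy(),R.copy(); rv=Ro.from_matrix(Ra.T@Rt).as_rotvec()
        if n is None: n=int(max(np.ceil(np.linalg.norm(pos-P0)/.060),np.ceil(np.degrees(np.linalg.norm(rv))/10.4),1))
        for i in range(1,n+1):
            pn=P0+(pos-P0)*i/n; Rn=Ra@Ro.from_rotvec(rv*i/n).as_matrix()
            d=R.T@(pn-p); w=Ro.from_matrix(R.T@Rn).as_rotvec()
            d=np.round(d,4); w=np.round(w,4)
            print(i,n,d.tolist(),w.tolist(), "->",np.round(pn,3).tolist())
            p=p+R@d; R=R@Ro.from_rotvec(w).as_matrix()
    return p,R
def tool(z,y):
    z=np.array(z,float);z/=np.linalg.norm(z);y=np.array(y,float);y-=z*(y@z);y/=np.linalg.norm(y)
    return np.stack([np.cross(y,z),y,z],1)
E
python3 - <<'E'
from h import *
im=optics.get_image("top"); T=np.array(im["cam_to_world"]); f=210/np.tan(np.radians(im["fov_y"]/2))
for u,v in((291.7,230),(342,230.7),(342,278),(292,277)):
    d=T[:3,:3]@np.array([(u-im["cx"])/f,(v-im["cy"])/f,1]); s=(.014-T[2,3])/d[2]; print(T[:3,3]+d*s)
P=pts(im)
m=(P[...,2]>.0085)&(P[...,2]<.02)&(P[...,0]>.34)&(P[...,0]<.54)&(P[...,1]<.01)&(P[...,1]>-.16)
Q=P[m]; r=cv2.minAreaRect((Q[:,:2]*1000).astype(np.float32)); print(r,np.percentile(Q,[2,98],axis=0))
cv2.imwrite("pics/tr.png",cv2.resize(np.hstack([im["color"][215:295,275:365],np.repeat((m*255).astype(np.uint8)[215:295,275:365,None],3,2)]),None,fx=4,fy=4))
E
```

```text
[ 0.49784521 -0.00138683  0.014     ]
[ 0.49259344 -0.14424399  0.014     ]
[ 0.35938325 -0.13844084  0.014     ]
[0.36539408 0.00140465 0.014     ]
((441.29754638671875, -71.07917022705078), (195.62335205078125, 167.0363311767578), 3.1900196075439453) [[ 0.35953328 -0.14085071  0.00860944]
 [ 0.50036132  0.00566573  0.01920324]]
```

View pics/tr.png

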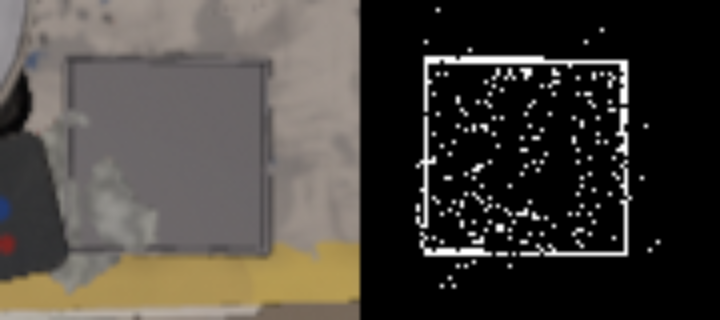

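```bash
python3 - <<'E'
from h import *
t=np.radians(25)
R=RF@tool([0,np.sin(t),-np.cos(t)],[1,0,0])
c=fw([-105,-54,32])if 0 else fw([-.105,-.054+.003*np.cos(t),.032+.003*np.sin(t)])
print("grasp",c); Z=R[:,2]
o=env.observe(); R0=o["tool_rot"]
Rv=tool([0,0,-1],RF[:,0])
A=lambda *p:np.array(p)
plan([(A(.22,-.42,.43),R0,None),(A(.38,-.1,.43),Rv,None),(A(.37,.2,.40),R,None),(c-Z*.10,R,None),(c,R,None)])
E
```

```text
grasp [0.40231164 0.34262506 0.03326785]
1 4 [0.0151, -0.0199, -0.0462] [0.0, 0.0, 0.0] -> [0.198, -0.492, 0.291]
2 4 [0.0151, -0.02, -0.0461] [0.0, 0.0, 0.0] -> [0.206, -0.468, 0.338]
3 4 [0.0151, -0.0199, -0.0462] [0.0, 0.0, 0.0] -> [0.213, -0.444, 0.384]
4 4 [0.0151, -0.0199, -0.0462] [0.0, 0.0, 0.0] -> [0.22, -0.42, 0.43]
1 8 [0.0326, -0.0306, 0.0] [-0.0, -0.0, -0.1626] -> [0.24, -0.38, 0.43]
2 8 [0.0372, -0.0248, 0.0] [-0.0, -0.0, -0.1625] -> [0.26, -0.34, 0.43]
3 8 [0.0407, -0.0186, 0.0] [-0.0, -0.0, -0.1626] -> [0.28, -0.3, 0.43]
4 8 [0.0432, -0.0116, 0.0] [-0.0, -0.0, -0.1626] -> [0.3, -0.26, 0.43]
5 8 [0.0445, -0.0046, 0.0] [0.0, -0.0, -0.1626] -> [0.32, -0.22, 0.43]
6 8 [0.0446, 0.0027, 0.0] [0.0, -0.0, -0.1625] -> [0.34, -0.18, 0.43]
7 8 [0.0436, 0.0099, 0.0] [0.0, -0.0, -0.1626] -> [0.36, -0.14, 0.43]
8 8 [0.0415, 0.0168, 0.0] [0.0, -0.0, -0.1626] -> [0.38, -0.1, 0.43]
1 6 [0.05, 0.0026, 0.005] [0.0, 0.0727, 0.0] -> [0.378, -0.05, 0.425]
2 6 [0.0494, 0.0025, 0.0086] [0.0, 0.0727, 0.0] -> [0.377, 0.0, 0.42]
3 6 [0.0487, 0.0026, 0.0122] [0.0, 0.0727, 0.0] -> [0.375, 0.05, 0.415]
4 6 [0.0477, 0.0026, 0.0157] [0.0, 0.0728, 0.0] -> [0.373, 0.1, 0.41]
5 6 [0.0464, 0.0025, 0.0191] [0.0, 0.0727, 0.0] -> [0.372, 0.15, 0.405]
6 6 [0.0449, 0.0026, 0.0225] [0.0, 0.0727, 0.0] -> [0.37, 0.2, 0.4]
1 5 [-0.0057, 0.0088, 0.0583] [0.0, -0.0, 0.0] -> [0.377, 0.22, 0.345]
2 5 [-0.0058, 0.0089, 0.0582] [0.0, -0.0, 0.0] -> [0.384, 0.24, 0.29]
3 5 [-0.0057, 0.0088, 0.0583] [0.0, -0.0, 0.0] -> [0.392, 0.26, 0.234]
4 5 [-0.0057, 0.0089, 0.0582] [0.0, -0.0, 0.0] -> [0.399, 0.28, 0.179]
5 5 [-0.0058, 0.0088, 0.0583] [0.0, -0.0, 0.0] -> [0.406, 0.301, 0.124]
1 2 [0.0, 0.0, 0.05] [0.0, -0.0, 0.0] -> [0.404, 0.322, 0.079]
2 2 [0.0, 0.0, 0.05] [0.0, -0.0, 0.0] -> [0.402, 0.343, 0.033]
```

Request:
play_rows([
  {"x":0.015,"y":-0.02,"z":-0.046,"grip":-1},
  {"x":0.015,"y":-0.02,"z":-0.046,"grip":-1},
  {"x":0.015,"y":-0.02,"z":-0.046,"grip":-1},
  {"x":0.015,"y":-0.02,"z":-0.046,"grip":-1},
  {"x":0.033,"y":-0.031,"rz":-0.163,"grip":-1},
  {"x":0.037,"y":-0.025,"rz":-0.163,"grip":-1},
  {"x":0.041,"y":-0.019,"rz":-0.163,"grip":-1},
  {"x":0.043,"y":-0.012,"rz":-0.163,"grip":-1},
  {"x":0.0445,"y":-0.005,"rz":-0.163,"grip":-1},
  {"x":0.0445,"y":0.003,"rz":-0.163,"grip":-1},
  {"x":0.0435,"y":0.01,"rz":-0.163,"grip":-1},
  {"x":0.0415,"y":0.017,"rz":-0.162,"grip":-1},
], squeeze=30)

```text
invalid input at $.commands[0]: expected keys grip, x, y, z, rx, ry, rz
```

Request:
play_rows([
  {"x":0.05,"y":0.0025,"z":0.005,"ry":0.073,"grip":-0.3},
  {"x":0.0495,"y":0.0025,"z":0.0085,"ry":0.073,"grip":-0.3},
  {"x":0.0485,"y":0.0025,"z":0.012,"ry":0.073,"grip":-0.3},
  {"x":0.0475,"y":0.0025,"z":0.0155,"ry":0.073,"grip":-0.3},
  {"x":0.0465,"y":0.0025,"z":0.019,"ry":0.073,"grip":-0.3},
  {"x":0.045,"y":0.0025,"z":0.0225,"ry":0.072,"grip":-0.3},
  {"x":-0.0055,"y":0.009,"z":0.058,"grip":-0.3},
  {"x":-0.0055,"y":0.009,"z":0.058,"grip":-0.3},
  {"x":-0.0055,"y":0.009,"z":0.058,"grip":-0.3},
  {"x":-0.006,"y":0.009,"z":0.058,"grip":-0.3},
  {"x":-0.006,"y":0.009,"z":0.055,"grip":-0.3},
  {"grip":-0.3},
])

```text
invalid input at $.commands[0]: expected keys grip, x, y, z, rx, ry, rz
```

```bash
python3 - <<'E'
from h import *
t=np.radians(25)
R=RF@tool([0,np.sin(t),-np.cos(t)],[1,0,0])
c=fw([-.105,-.054+.003*np.cos(t),.032+.003*np.sin(t)]); Z=R[:,2]
o=env.observe(); print(o["position"],o["q"],o["grip_width"],o["time_s"])
plan([(c-Z*.06,R,1),(c,R,1)])
im=snap("scene","s1.png"); cv2.imwrite("pics/s1z.png",cv2.resize(im["color"][200:360,60:260],None,fx=4,fy=3.75))
E
```

```text
[ 0.19108466 -0.51571011  0.24531651] [-8.20055756e+01  2.18067458e+01  7.43365871e+01  1.02872769e-03
  8.38589061e+01 -1.23372481e+01] 0.08563023596481091 1.25
1 1 [0.4895, -0.707, 0.1577] [0.2835, 0.3726, -1.2787] -> [0.404, 0.317, 0.088]
1 1 [0.0, 0.0, 0.06] [-0.0, -0.0, 0.0] -> [0.402, 0.343, 0.033]
```

View pics/s1z.png

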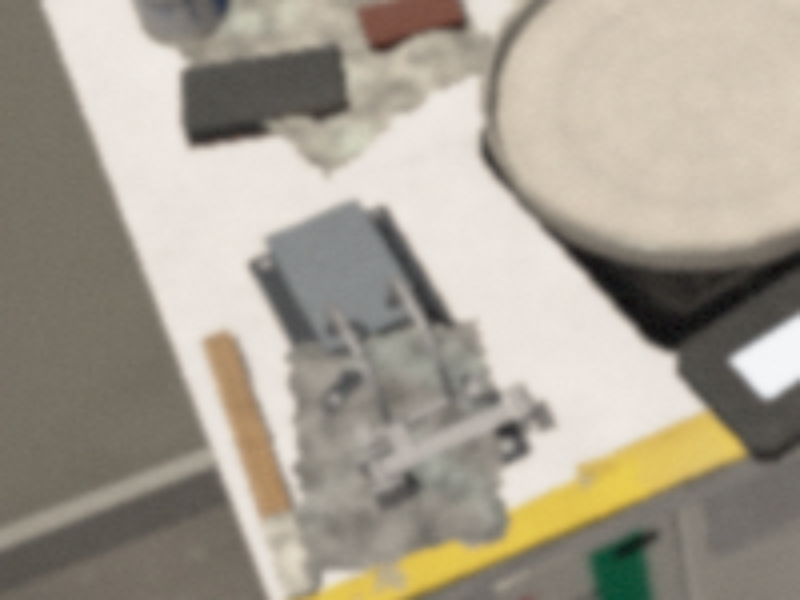

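All seven keys are needed in each row.

Request:
play_rows([
  {"x":0.015,"y":-0.02,"z":-0.046,"rx":0,"ry":0,"rz":0,"grip":-1},
  {"x":0.015,"y":-0.02,"z":-0.046,"rx":0,"ry":0,"rz":0,"grip":-1},
  {"x":0.015,"y":-0.02,"z":-0.046,"rx":0,"ry":0,"rz":0,"grip":-1},
  {"x":0.015,"y":-0.02,"z":-0.046,"rx":0,"ry":0,"rz":0,"grip":-1},
  {"x":0.033,"y":-0.031,"z":0,"rx":0,"ry":0,"rz":-0.163,"grip":-1},
  {"x":0.037,"y":-0.025,"z":0,"rx":0,"ry":0,"rz":-0.163,"grip":-1},
  {"x":0.041,"y":-0.019,"z":0,"rx":0,"ry":0,"rz":-0.163,"grip":-1},
  {"x":0.043,"y":-0.012,"z":0,"rx":0,"ry":0,"rz":-0.163,"grip":-1},
  {"x":0.0445,"y":-0.005,"z":0,"rx":0,"ry":0,"rz":-0.163,"grip":-1},
  {"x":0.0445,"y":0.003,"z":0,"rx":0,"ry":0,"rz":-0.163,"grip":-1},
  {"x":0.0435,"y":0.01,"z":0,"rx":0,"ry":0,"rz":-0.163,"grip":-1},
  {"x":0.0415,"y":0.017,"z":0,"rx":0,"ry":0,"rz":-0.162,"grip":-1},
], squeeze=30)

```text
time_s: 2.8
position: [0.3791, -0.0971, 0.4295]
tool_rot: [[-0.092, 0.996, 0.0], [0.996, 0.092, -0.0], [-0.0, 0.0, -1.0]]
ft_force: [0.1, -0.4, 0.6]
grip_width: 0.0853
```

Request:
play_rows([
  {"x":0.05,"y":0.0025,"z":0.005,"rx":0,"ry":0.073,"rz":0,"grip":-0.3},
  {"x":0.0495,"y":0.0025,"z":0.0085,"rx":0,"ry":0.073,"rz":0,"grip":-0.3},
  {"x":0.0485,"y":0.0025,"z":0.012,"rx":0,"ry":0.073,"rz":0,"grip":-0.3},
  {"x":0.0475,"y":0.0025,"z":0.0155,"rx":0,"ry":0.073,"rz":0,"grip":-0.3},
  {"x":0.0465,"y":0.0025,"z":0.019,"rx":0,"ry":0.073,"rz":0,"grip":-0.3},
  {"x":0.045,"y":0.0025,"z":0.0225,"rx":0,"ry":0.072,"rz":0,"grip":-0.3},
  {"x":-0.0055,"y":0.009,"z":0.058,"rx":0,"ry":0,"rz":0,"grip":-0.3},
  {"x":-0.0055,"y":0.009,"z":0.058,"rx":0,"ry":0,"rz":0,"grip":-0.3},
  {"x":-0.0055,"y":0.009,"z":0.058,"rx":0,"ry":0,"rz":0,"grip":-0.3},
  {"x":-0.006,"y":0.009,"z":0.058,"rx":0,"ry":0,"rz":0,"grip":-0.3},
  {"x":-0.006,"y":0.009,"z":0.055,"rx":0,"ry":0,"rz":0,"grip":-0.3},
  {"x":0,"y":0,"z":0,"rx":0,"ry":0,"rz":0,"grip":-0.3},
])

```text
time_s: 4.3
position: [0.4028, 0.3007, 0.1255]
tool_rot: [[-0.077, 0.996, -0.044], [0.903, 0.088, 0.42], [0.423, -0.007, -0.906]]
ft_force: [-0.2, -0.5, 0.5]
grip_width: 0.0554
```

```bash
python3 - <<'E'
from h import *
t=np.radians(25)
R=RF@tool([0,np.sin(t),-np.cos(t)],[1,0,0])
c=fw([-.105,-.054+.003*np.cos(t),.032+.003*np.sin(t)]); Z=R[:,2]
o=env.observe(); print(o["position"],o["q"],o["grip_width"],o["time_s"],o["ft_force"])
plan([(c-Z*.06,R,1),(c,R,1)])
im=snap("scene","s2.png"); cv2.imwrite("pics/s2z.png",cv2.resize(im["color"][180:360,60:260],None,fx=3.75,fy=3.3))
E
```

```text
[0.40279714 0.30065572 0.12546888] [ 10.77708414  22.71345047 100.75738207  29.76495001  58.01703878
 -10.55758426] 0.055419749514276445 4.3 [-0.24382831 -0.46707198  0.50192555]
1 1 [-0.001, 0.0034, 0.0412] [-0.0079, 0.0001, 0.0005] -> [0.404, 0.317, 0.088]
1 1 [-0.0, -0.0, 0.06] [-0.0, -0.0, 0.0] -> [0.402, 0.343, 0.033]
```

View pics/s2.png

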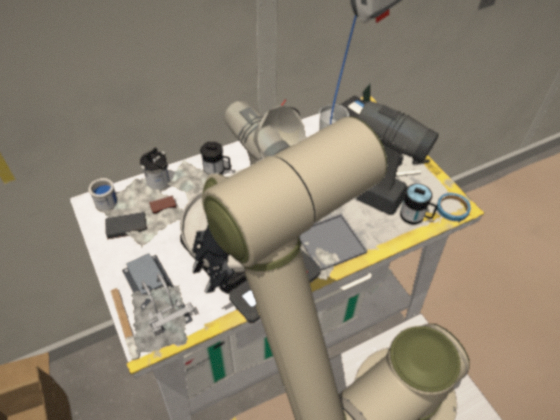

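Request:
play_rows([
  {"x":-0.001,"y":0.0035,"z":0.041,"rx":-0.008,"ry":0,"rz":0,"grip":-0.3},
  {"x":0,"y":0,"z":0.03,"rx":0,"ry":0,"rz":0,"grip":-0.3},
  {"x":0,"y":0,"z":0.03,"rx":0,"ry":0,"rz":0,"grip":-0.3},
  {"x":0,"y":0,"z":0,"rx":0,"ry":0,"rz":0,"grip":-0.3},
])

```text
time_s: 4.85
position: [0.4049, 0.3425, 0.0372]
tool_rot: [[-0.08, 0.996, -0.028], [0.902, 0.084, 0.423], [0.424, 0.008, -0.906]]
ft_force: [-0.9, -0.2, 1.0]
grip_width: 0.0555
```

```bash
python3 - <<'E'
from h import *
o=env.observe(); print(RF.T@(o["position"]-OF),o["ft_force"],o["grip_width"])
im=snap("scene","s3.png"); cv2.imwrite("pics/s3z.png",cv2.resize(im["color"][220:360,100:260],None,fx=4.5,fy=4.2))
im=snap("top","t3.png"); cv2.imwrite("pics/t3z.png",cv2.resize(im["color"][190:300,110:240],None,fx=5,fy=5))
E
```

```text
[-0.10242745 -0.05162648  0.03721819] [-0.8766683  -0.18716164  1.02541619] 0.055465097842636625
```

View pics/s3z.png

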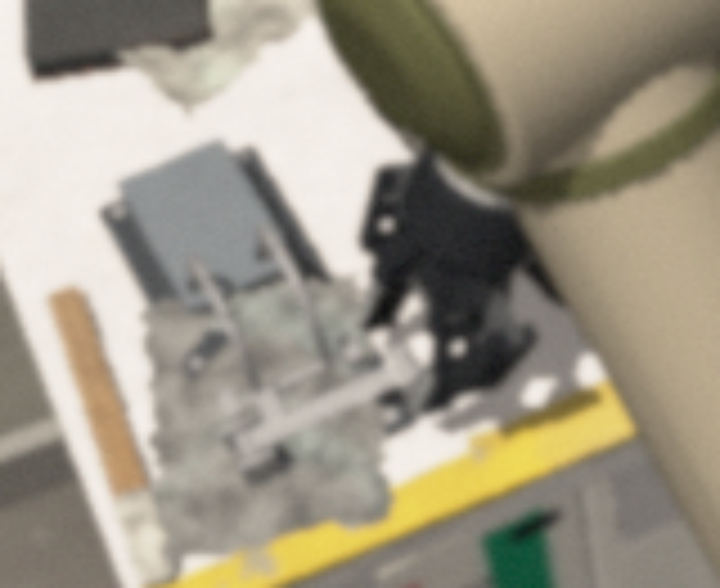

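View pics/t3z.png

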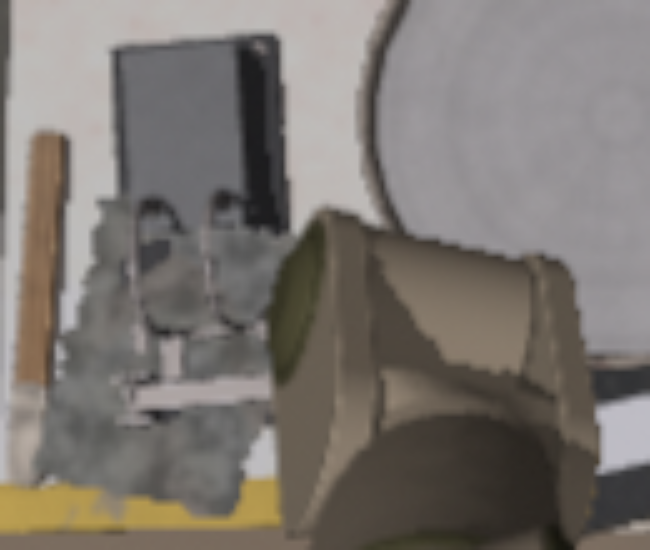

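Request:
play_rows([
  {"x":0,"y":-0.0025,"z":0.004,"rx":0,"ry":0,"rz":0,"grip":-0.3},
  {"x":0,"y":0,"z":0,"rx":0,"ry":0,"rz":0,"grip":1},
  {"x":0,"y":0,"z":0,"rx":0,"ry":0,"rz":0,"grip":1},
  {"x":0,"y":0,"z":0,"rx":0,"ry":0,"rz":0,"grip":1},
  {"x":0,"y":0,"z":0,"rx":0,"ry":0,"rz":0,"grip":1},
], squeeze=30)

```text
time_s: 5.58
position: [0.402, 0.3437, 0.0326]
tool_rot: [[-0.079, 0.996, -0.029], [0.903, 0.084, 0.422], [0.423, 0.007, -0.906]]
ft_force: [-1.8, -5.0, 5.6]
grip_width: 0.0232
```

```bash
python3 - <<'E'
from h import *
o=env.observe(); p=o["position"]; R=o["tool_rot"]; pf=RF.T@(p-OF); print(pf,o["ft_force"],o["grip_width"],RF.T@R)
piv=np.array([-.105,.038,.026])
# arc of TCP for lever angle a: rotation about file x (through pivot): offset keeps TCP-bar const
a0=np.arctan2(6,92); w=[]
for a in np.linspace(.2,1.0,5):
    b=lambda q: np.array([0,-np.hypot(92,6)*np.cos(a0+q),np.hypot(92,6)*np.sin(a0+q)])/1000
    w.append((fw(pf+b(a)-b(0)),R,2))
plan(w)
E
```

```text
[-0.10526582 -0.05015425  0.03260458] [-1.79943888 -5.02636793  5.60873171] 0.0231536484538089 [[-0.00221107  0.99997171  0.00718897]
 [ 0.90604493 -0.00103893  0.42318024]
 [ 0.42317574  0.00744921 -0.906017  ]]
1 2 [0.0052, 0.0001, -0.0076] [0.0, 0.0, 0.0] -> [0.402, 0.345, 0.042]
2 2 [0.0052, 0.0, -0.0076] [0.0, 0.0, 0.0] -> [0.402, 0.347, 0.051]
1 2 [0.0066, 0.0001, -0.0064] [0.0, 0.0, 0.0] -> [0.401, 0.35, 0.059]
2 2 [0.0067, 0.0001, -0.0064] [0.0, 0.0, 0.0] -> [0.401, 0.353, 0.068]
1 2 [0.0077, 0.0, -0.0049] [0.0, 0.0, 0.0] -> [0.401, 0.358, 0.076]
2 2 [0.0078, 0.0001, -0.005] [0.0, 0.0, 0.0] -> [0.4, 0.363, 0.084]
1 2 [0.0086, 0.0, -0.0033] [0.0, 0.0, 0.0] -> [0.4, 0.369, 0.09]
2 2 [0.0085, 0.0, -0.0033] [0.0, 0.0, 0.0] -> [0.399, 0.376, 0.097]
1 2 [0.0091, 0.0001, -0.0016] [0.0, 0.0, 0.0] -> [0.399, 0.383, 0.102]
2 2 [0.0091, 0.0, -0.0015] [0.0, 0.0, 0.0] -> [0.398, 0.391, 0.107]
```

Request:
play_rows([
  {"x":0.005,"y":0,"z":-0.0075,"rx":0,"ry":0,"rz":0,"grip":1},
  {"x":0.0055,"y":0,"z":-0.0075,"rx":0,"ry":0,"rz":0,"grip":1},
  {"x":0.0065,"y":0,"z":-0.0065,"rx":0,"ry":0,"rz":0,"grip":1},
  {"x":0.0065,"y":0,"z":-0.0065,"rx":0,"ry":0,"rz":0,"grip":1},
  {"x":0.0075,"y":0,"z":-0.005,"rx":0,"ry":0,"rz":0,"grip":1},
  {"x":0.008,"y":0,"z":-0.005,"rx":0,"ry":0,"rz":0,"grip":1},
  {"x":0.0085,"y":0,"z":-0.0035,"rx":0,"ry":0,"rz":0,"grip":1},
  {"x":0.0085,"y":0,"z":-0.003,"rx":0,"ry":0,"rz":0,"grip":1},
])

```text
time_s: 6.58
position: [0.3993, 0.3759, 0.0971]
tool_rot: [[-0.079, 0.997, -0.027], [0.903, 0.083, 0.422], [0.423, 0.009, -0.906]]
ft_force: [5.7, -0.7, -5.4]
grip_width: 0.0228
```

```bash
python3 - <<'E'
from h import *
o=env.observe(); print(RF.T@(o["position"]-OF),o["ft_force"],o["grip_width"])
im=snap("scene","s4.png"); cv2.imwrite("pics/s4z.png",cv2.resize(im["color"][220:360,100:260],None,fx=4.5,fy=4.2))
E
```

```text
[-0.10514963 -0.01789649  0.09707603] [ 5.66919064 -0.68139953 -5.41118803] 0.022824499755121082
```

View pics/s4z.png

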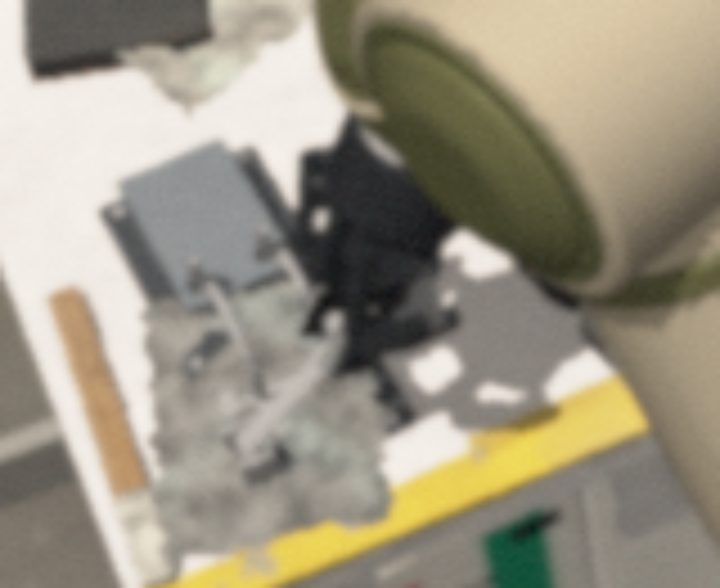

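Request:
play_rows([
  {"x":0.009,"y":0,"z":-0.0015,"rx":0,"ry":0,"rz":0,"grip":1},
  {"x":0.009,"y":0,"z":-0.0015,"rx":0,"ry":0,"rz":0,"grip":1},
  {"x":0.004,"y":0,"z":0,"rx":0,"ry":0,"rz":0,"grip":1},
  {"x":0,"y":0,"z":0,"rx":0,"ry":0,"rz":0,"grip":1},
])

```text
time_s: 7.12
position: [0.398, 0.3946, 0.1096]
tool_rot: [[-0.079, 0.996, -0.026], [0.902, 0.083, 0.423], [0.424, 0.01, -0.906]]
ft_force: [4.5, -0.9, 2.6]
grip_width: 0.023
```

```bash
python3 - <<'E'
from h import *
o=env.observe(); print(RF.T@(o["position"]-OF),o["ft_force"],o["grip_width"])
im=snap("scene","s5.png"); cv2.imwrite("pics/s5z.png",cv2.resize(im["color"][220:360,100:260],None,fx=4.5,fy=4.2))
E
```

```text
[-0.10489572  0.00091526  0.10958265] [ 4.53148044 -0.89916981  2.57409467] 0.023021377865225793
```

View pics/s5z.png

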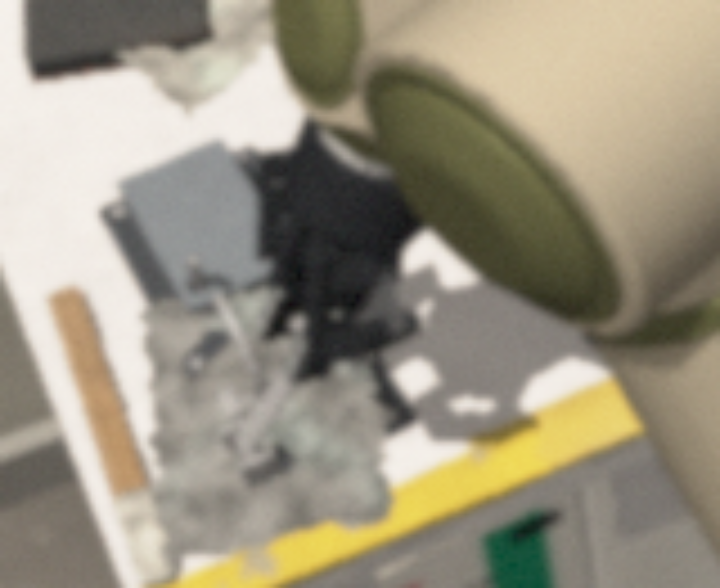

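```bash
python3 - <<'E'
from h import *
o=env.observe(); R=o["tool_rot"]; p=o["position"]
Rp=RF@tool([0,0,-1],[0,1,0])
plan([(p-R[:,2]*.11,R,None),(fw([-.03,-.02,.25]),Rp,None),(fw([.05,0,.14]),Rp,None),(fw([.05,0,.06]),Rp,2)])
E
```

```text
1 2 [0.0, -0.0, -0.055] [0.0, 0.0, 0.0] -> [0.399, 0.371, 0.159]
2 2 [0.0, 0.0, -0.055] [0.0, 0.0, 0.0] -> [0.401, 0.348, 0.209]
1 9 [0.0045, 0.0085, -0.0028] [0.039, -0.0373, -0.1714] -> [0.409, 0.352, 0.214]
2 9 [0.0029, 0.009, -0.0033] [0.0391, -0.0373, -0.1714] -> [0.417, 0.355, 0.218]
3 9 [0.0011, 0.0092, -0.0037] [0.039, -0.0372, -0.1715] -> [0.425, 0.359, 0.223]
4 9 [-0.0005, 0.0091, -0.0041] [0.0391, -0.0373, -0.1714] -> [0.434, 0.362, 0.227]
5 9 [-0.0022, 0.0087, -0.0044] [0.039, -0.0373, -0.1714] -> [0.442, 0.366, 0.232]
6 9 [-0.0039, 0.008, -0.0046] [0.0391, -0.0373, -0.1714] -> [0.45, 0.369, 0.236]
7 9 [-0.0053, 0.007, -0.0047] [0.039, -0.0373, -0.1714] -> [0.458, 0.373, 0.241]
8 9 [-0.0065, 0.0059, -0.0048] [0.0391, -0.0372, -0.1715] -> [0.466, 0.377, 0.245]
9 9 [-0.0077, 0.0044, -0.0047] [0.039, -0.0373, -0.1714] -> [0.474, 0.38, 0.25]
1 3 [-0.0267, 0.0067, 0.0367] [0.0, -0.0, 0.0] -> [0.5, 0.389, 0.213]
2 3 [-0.0266, 0.0066, 0.0366] [0.0, -0.0, 0.0] -> [0.526, 0.398, 0.177]
3 3 [-0.0267, 0.0067, 0.0367] [0.0, -0.0, 0.0] -> [0.552, 0.407, 0.14]
1 2 [0.0, -0.0, 0.04] [0.0, -0.0, 0.0] -> [0.552, 0.407, 0.1]
2 2 [0.0, -0.0, 0.04] [0.0, -0.0, 0.0] -> [0.552, 0.407, 0.06]
```

Request:
play_rows([
  {"x":0,"y":0,"z":0,"rx":0,"ry":0,"rz":0,"grip":0.15},
  {"x":0,"y":0,"z":0,"rx":0,"ry":0,"rz":0,"grip":0.15},
  {"x":0,"y":0,"z":0,"rx":0,"ry":0,"rz":0,"grip":0.15},
  {"x":0,"y":0,"z":-0.03,"rx":0,"ry":0,"rz":0,"grip":0.15},
  {"x":0,"y":0,"z":-0.04,"rx":0,"ry":0,"rz":0,"grip":0.15},
  {"x":0,"y":0,"z":-0.04,"rx":0,"ry":0,"rz":0,"grip":0.15},
])

```text
time_s: 7.92
position: [0.3999, 0.3472, 0.209]
tool_rot: [[-0.079, 0.996, -0.03], [0.903, 0.084, 0.422], [0.423, 0.006, -0.906]]
ft_force: [0.1, 0.2, -0.1]
grip_width: 0.0363
```

```bash
python3 - <<'E'
from h import *
o=env.observe(); print(RF.T@(o["position"]-OF),o["ft_force"],o["grip_width"])
im=snap("scene","s6.png"); cv2.imwrite("pics/s6z.png",cv2.resize(im["color"][220:360,100:260],None,fx=4.5,fy=4.2))
P=pts(im);m=(P[...,2]>.06)&(P[...,2]<.13)&(P[...,0]>.36)&(P[...,0]<.52)&(P[...,1]>.36)&(P[...,1]<.45)
Q=(P[m]-OF)@RF*1000; print(np.round(Q).astype(int).tolist()[::3])
E
```

```text
[-0.10704891 -0.04647388  0.20899791] [ 0.14377211  0.22157222 -0.07474925] 0.03625586527566705
[[-8, -22, 76], [-14, -20, 82], [-13, -19, 76], [-7, 17, 77], [-14, 16, 82], [-12, 17, 74], [-54, -19, 97], [-57, -18, 98], [-62, -19, 100], [-63, -18, 97], [-69, -18, 101], [-71, -17, 101], [-53, 19, 103], [-74, -20, 98], [-55, 18, 100], [-78, -21, 98], [-58, 17, 99], [-78, -23, 93], [-58, 18, 96], [-81, -22, 93], [-65, 17, 101], [-84, -23, 92], [-67, 18, 100], [-82, -18, 90], [-66, 21, 97], [-90, -7, 106], [-98, -12, 114], [-86, -21, 89], [-70, 20, 97], [-97, -7, 112], [-101, -13, 113], [-88, -22, 85], [-74, 17, 96], [-101, -8, 112], [-105, -13, 114], [-90, -23, 82], [-76, 18, 95], [-103, -7, 112], [-106, -13, 112], [-92, -22, 82], [-78, 17, 93], [-107, -8, 113], [-109, -14, 110], [-77, 22, 91], [-104, -3, 108], [-108, -9, 110], [-92, -19, 75], [-81, 21, 91], [-100, -3, 97], [-111, -8, 110], [-113, -14, 107], [-81, 22, 88], [-100, -1, 96], [-112, -5, 110], [-115, -10, 109], [-97, -21, 72], [-84, 17, 83], [-104, -3, 95], [-114, -8, 106], [-97, -18, 69], [-84, 22, 83], [-97, 2, 85], [-107, -2, 96], [-116, -7, 105], [-90, 19, 84], [-102, 4, 89], [-108, -1, 94], [-90, 20, 82], [-101, 4, 83], [-109, -1, 90], [-89, 20, 75], [-100, 7, 79], [-107, 2, 85], [-94, 20, 77], [-100, 8, 76], [-110, 3, 86], [-92, 20, 71], [-102, 11, 78], [-111, 6, 86], [-94, 19, 68], [-99, 13, 70], [-108, 8, 80], [-95, 20, 65], [-101, 14, 69], [-109, 9, 77], [-96, 20, 62], [-103, 15, 68], [-112, 10, 78], [-102, 16, 62], [-113, 11, 76], [-106, 17, 65], [-101, 26, 61], [-105, 20, 63], [-104, 25, 61], [-109, 17, 61], [-113, 23, 64]]
```

View pics/s6z.png

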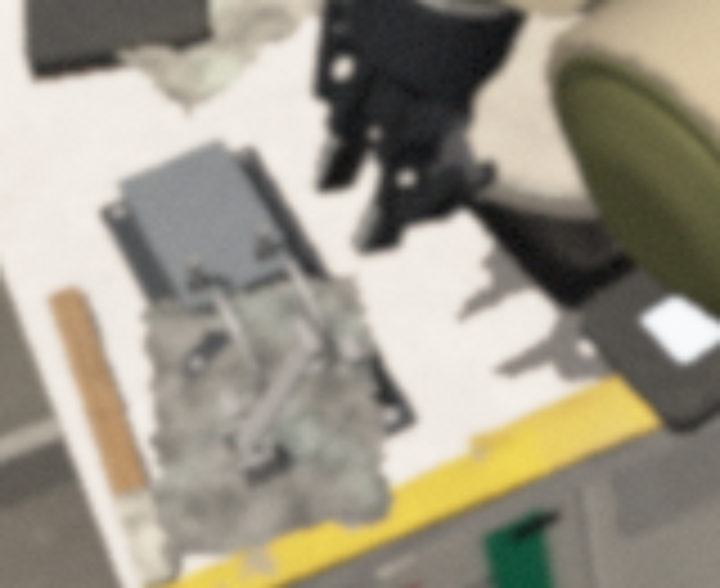

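Request:
play_rows([
  {"x":0.0045,"y":0.0085,"z":-0.003,"rx":0.039,"ry":-0.037,"rz":-0.171,"grip":-0.9},
  {"x":0.003,"y":0.009,"z":-0.003,"rx":0.039,"ry":-0.037,"rz":-0.171,"grip":-0.9},
  {"x":0.001,"y":0.009,"z":-0.0035,"rx":0.039,"ry":-0.037,"rz":-0.171,"grip":-0.9},
  {"x":-0.0005,"y":0.009,"z":-0.004,"rx":0.039,"ry":-0.037,"rz":-0.171,"grip":-0.9},
  {"x":-0.002,"y":0.0085,"z":-0.0045,"rx":0.039,"ry":-0.037,"rz":-0.171,"grip":-0.9},
  {"x":-0.004,"y":0.008,"z":-0.0045,"rx":0.039,"ry":-0.037,"rz":-0.171,"grip":-0.9},
  {"x":-0.0055,"y":0.007,"z":-0.0045,"rx":0.039,"ry":-0.037,"rz":-0.171,"grip":-0.9},
  {"x":-0.0065,"y":0.006,"z":-0.005,"rx":0.039,"ry":-0.037,"rz":-0.171,"grip":-0.9},
  {"x":-0.0075,"y":0.0045,"z":-0.0045,"rx":0.039,"ry":-0.037,"rz":-0.171,"grip":-0.9},
  {"x":-0.0265,"y":0.0065,"z":0.036,"rx":0,"ry":0,"rz":0,"grip":-0.9},
  {"x":-0.0265,"y":0.0065,"z":0.036,"rx":0,"ry":0,"rz":0,"grip":-0.9},
  {"x":-0.0265,"y":0.0065,"z":0.036,"rx":0,"ry":0,"rz":0,"grip":-0.9},
])

```text
time_s: 9.48
position: [0.5511, 0.4062, 0.1381]
tool_rot: [[-0.997, -0.082, -0.006], [-0.082, 0.997, 0.0], [0.006, 0.001, -1.0]]
ft_force: [-0.3, 0.2, 0.8]
grip_width: 0.0807
```

```bash
python3 - <<'E'
from h import *
o=env.observe(); print(RF.T@(o["position"]-OF),o["ft_force"],o["grip_width"],o["q"]); print(RF.T@o["tool_rot"])
Rp=RF@tool([0,0,-1],[0,1,0])
plan([(fw([.05,0,.06]),Rp,2),(fw([.05,0,.035]),Rp,1)])
E
```

```text
[ 0.04857983 -0.00055457  0.13813541] [-0.32743927  0.20331056  0.76094838] 0.08065723296565008 [ 26.45442459  40.14613706  59.27428211   0.15244568  80.86483475
 -68.26284836]
[[-9.99980571e-01  2.74714251e-03 -5.59553727e-03]
 [ 2.74377453e-03  9.99996050e-01  6.09490939e-04]
 [ 5.59718953e-03  5.94126204e-04 -9.99984159e-01]]
1 2 [-0.0009, 0.0003, 0.0391] [0.0003, -0.0028, -0.0014] -> [0.552, 0.406, 0.099]
2 2 [-0.0008, 0.0002, 0.039] [0.0003, -0.0028, -0.0013] -> [0.552, 0.407, 0.06]
1 1 [-0.0, 0.0, 0.025] [0.0, 0.0, -0.0] -> [0.552, 0.407, 0.035]
```

Request:
play_rows([
  {"x":-0.001,"y":0,"z":0.039,"rx":0,"ry":-0.006,"rz":-0.003,"grip":-0.9},
  {"x":-0.001,"y":0.0005,"z":0.039,"rx":0,"ry":0,"rz":0,"grip":-0.9},
  {"x":0,"y":0,"z":0.025,"rx":0,"ry":0,"rz":0,"grip":-0.9},
  {"x":0,"y":0,"z":0,"rx":0,"ry":0,"rz":0,"grip":-0.9},
])

```text
time_s: 9.98
position: [0.5513, 0.4061, 0.0344]
tool_rot: [[-0.996, -0.085, -0.003], [-0.085, 0.996, -0.001], [0.004, -0.001, -1.0]]
ft_force: [-0.0, -0.3, 0.5]
grip_width: 0.0808
```

```bash
python3 - <<'E'
from h import *
o=env.observe(); print(RF.T@(o["position"]-OF),o["ft_force"],o["grip_width"])
im=snap("scene","s7.png"); cv2.imwrite("pics/s7z.png",cv2.resize(im["color"][220:360,100:260],None,fx=4.5,fy=4.2))
im=snap("top","t7.png"); cv2.imwrite("pics/t7z.png",cv2.resize(im["color"][190:300,110:240],None,fx=5,fy=5))
E
```

```text
[ 0.04877663 -0.00060289  0.03438641] [-0.00912736 -0.34478979  0.45365707] 0.08083960193511709
```

View pics/s7z.png

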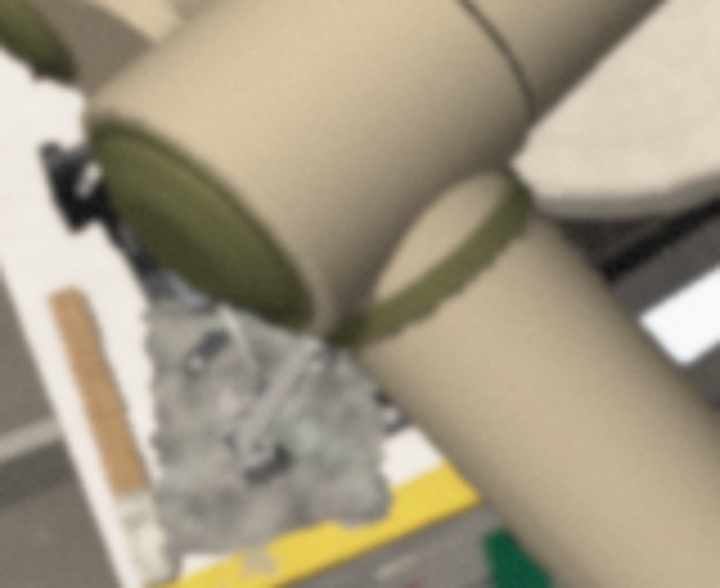

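Request:
play_rows([
  {"x":0,"y":0,"z":0,"rx":0,"ry":0,"rz":0,"grip":1},
  {"x":0,"y":0,"z":0,"rx":0,"ry":0,"rz":0,"grip":1},
  {"x":0,"y":0,"z":0,"rx":0,"ry":0,"rz":0,"grip":1},
  {"x":0,"y":0,"z":0,"rx":0,"ry":0,"rz":0,"grip":1},
], squeeze=45)

```text
time_s: 10.58
position: [0.5531, 0.4069, 0.0387]
tool_rot: [[-0.996, -0.085, 0.004], [-0.085, 0.996, 0.002], [-0.004, 0.002, -1.0]]
ft_force: [-0.7, 0.0, 5.6]
grip_width: 0.0624
```

```bash
cat > arc.py <<'E'
from h import *
# panel hole follows the posts; grasp TCP offset fixed in the panel frame
def path(pf0,Rf0,states,ns):
    """states: list of (hole x,z, tilt deg); pf0/Rf0 TCP pose in file frame when panel flat with hole at (0,.033)"""
    off=np.array(pf0)-np.array([0,0,.033]); w=[]
    for (hx,hz,phi),n in zip(states,ns):
        M=Ro.from_euler('y',-phi,degrees=True).as_matrix()
        w.append((fw(np.array([hx,0,hz])+M@off),RF@M@Rf0,n))
    return w
def post(a): a=np.radians(a); return -.035+.035*np.cos(a), .05+.035*np.sin(a)
E
python3 - <<'E'
from arc import *
o=env.observe(); pf=RF.T@(o["position"]-OF); Rf=RF.T@o["tool_rot"]; print(pf,o["ft_force"],o["grip_width"])
np.savez("grasp.npz",pf=pf,Rf=Rf)
st=[(0,.048,2)]; ns=[2]
for a,ph in((12,11),(25,22),(38,33),(50,42)): st.append((*post(a),ph)); ns.append(1)
x,z=post(50); t=np.radians(50)
st.append((x-.012*np.sin(t),z+.012*np.cos(t),45)); ns.append(1)
st.append((x-.024*np.sin(t),z+.026,45)); ns.append(1)
plan(path(pf,Rf,st,ns))
E
```

```text
[5.07199606e-02 4.96696980e-05 3.86831514e-02] [-0.71070017  0.04379665  5.5997501 ] 0.062420935168155764
1 2 [0.0001, 0.0, -0.0084] [0.0, -0.0175, -0.0] -> [0.553, 0.407, 0.047]
2 2 [-0.0001, 0.0, -0.0084] [0.0, -0.0174, -0.0001] -> [0.553, 0.407, 0.055]
1 1 [0.0019, 0.0001, -0.0171] [0.0, -0.1571, -0.0003] -> [0.55, 0.407, 0.073]
1 1 [0.003, 0.0, -0.0175] [0.0, -0.192, -0.0004] -> [0.544, 0.406, 0.089]
1 1 [0.0032, 0.0, -0.0174] [0.0, -0.192, -0.0004] -> [0.535, 0.405, 0.104]
1 1 [0.0029, 0.0001, -0.015] [0.0001, -0.157, -0.0003] -> [0.524, 0.404, 0.115]
1 1 [0.002, -0.0, -0.0146] [-0.0, -0.0524, -0.0001] -> [0.513, 0.404, 0.124]
1 1 [-0.0066, 0.0, -0.0194] [-0.0, 0.0, 0.0] -> [0.504, 0.403, 0.143]
```

Request:
play_rows([
  {"x":0,"y":0,"z":-0.006,"rx":0,"ry":0,"rz":0,"grip":1},
  {"x":0,"y":0,"z":-0.006,"rx":0,"ry":-0.01,"rz":0,"grip":1},
  {"x":0,"y":0,"z":0,"rx":0,"ry":0,"rz":0,"grip":1},
])

```text
time_s: 10.95
position: [0.5525, 0.4066, 0.0494]
tool_rot: [[-0.996, -0.085, 0.012], [-0.085, 0.996, 0.002], [-0.012, 0.001, -1.0]]
ft_force: [0.2, -0.3, -0.2]
grip_width: 0.0623
```

```bash
python3 - <<'E'
from arc import *
o=env.observe(); pf=RF.T@(o["position"]-OF); print(pf,o["ft_force"],o["grip_width"]);print(RF.T@o["tool_rot"])
im=snap("scene","s8.png"); cv2.imwrite("pics/s8z.png",cv2.resize(im["color"][220:360,100:260],None,fx=4.5,fy=4.2))
im=snap("top","t8.png"); cv2.imwrite("pics/t8z.png",cv2.resize(im["color"][190:300,110:240],None,fx=5,fy=5))
for im in(im,): 
    P=(pts(im)-OF)@RF; m=(P[...,2]>.02)&(P[...,2]<.06)&(P[...,0]>-.02)&(P[...,0]<.1)&(abs(P[...,1])<.04)
    Q=P[m]; print(len(Q)); 
    if len(Q)>20:
        for a in np.arange(-.02,.1,.01):
            k=(Q[:,0]>a)&(Q[:,0]<a+.01); print(round(a,2),k.sum(),np.median(Q[k][:,2]) if k.any() else "")
E
```

```text
[ 0.05010468 -0.00018956  0.04944339] [ 0.17657321 -0.25656731 -0.23316856] 0.06226895306711781
[[-9.99924160e-01 -1.05146504e-04  1.23151754e-02]
 [-9.21563940e-05  9.99999439e-01  1.05536785e-03]
 [-1.23152794e-02  1.05415288e-03 -9.99923608e-01]]
23
-0.02 0 
-0.01 0 
0.0 0 
0.01 0 
0.02 0 
0.03 0 
0.04 1 0.05068228683781095
0.05 0 
0.06 0 
0.07 8 0.04817581754915279
0.08 14 0.045717667896527314
0.09 0
```

View pics/t8z.png

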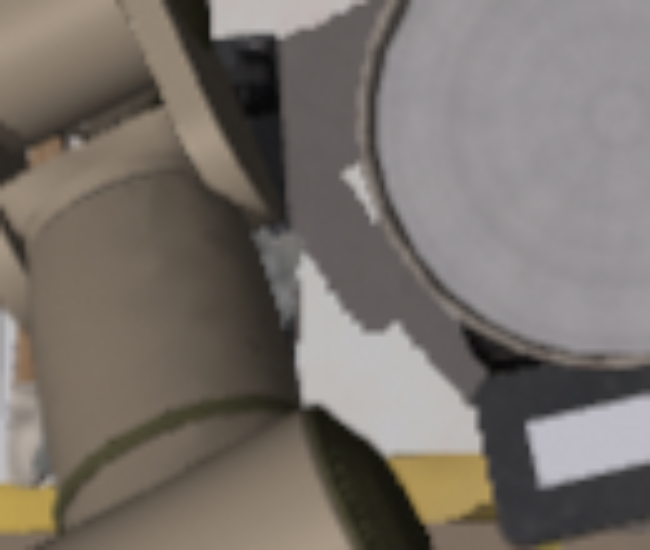

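View pics/s8z.png

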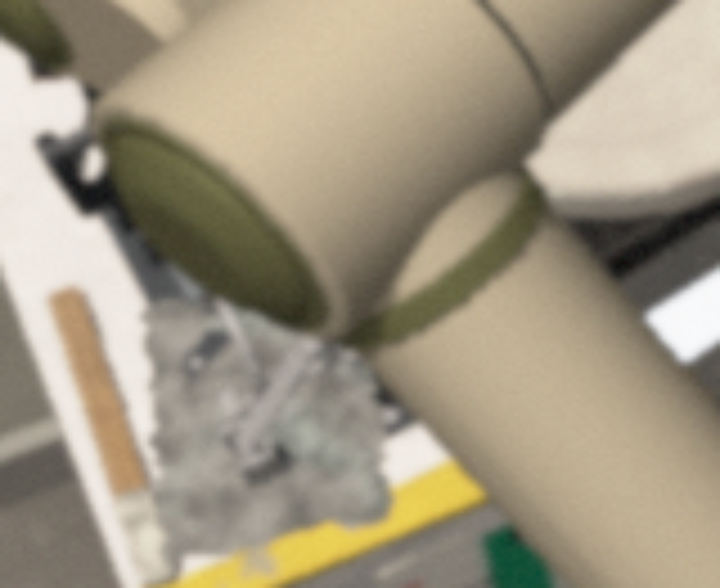

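```bash
python3 - <<'E'
from arc import *
g=np.load("grasp.npz"); pf,Rf=g["pf"],g["Rf"]
st=[(0,.05,3)]
for a,ph in((10,9),(20,18),(30,27),(40,36),(50,43)): st.append((*post(a),ph))
x,z=post(50); t=np.radians(50)
for d in(.010,.020): st.append((x-d*np.sin(t),z+d*np.cos(t),45))
st.append((x-.022,z+.045,45))
plan(path(pf,Rf,st,[1]*len(st)))
E
```

```text
1 1 [-0.0006, 0.0004, -0.0096] [-0.0013, -0.0454, -0.0] -> [0.553, 0.407, 0.058]
1 1 [0.0011, -0.0, -0.0114] [-0.0, -0.1047, -0.0002] -> [0.551, 0.407, 0.07]
1 1 [0.0021, 0.0, -0.0139] [-0.0, -0.1571, -0.0003] -> [0.547, 0.406, 0.083]
1 1 [0.0022, 0.0, -0.014] [-0.0, -0.1571, -0.0003] -> [0.54, 0.406, 0.096]
1 1 [0.0023, 0.0001, -0.0139] [-0.0, -0.1571, -0.0003] -> [0.532, 0.405, 0.107]
1 1 [0.0019, -0.0, -0.0121] [-0.0, -0.1221, -0.0003] -> [0.523, 0.404, 0.116]
1 1 [0.0014, 0.0, -0.0118] [-0.0, -0.0349, -0.0001] -> [0.514, 0.404, 0.123]
1 1 [0.0009, 0.0, -0.0099] [-0.0, -0.0, 0.0] -> [0.507, 0.403, 0.13]
1 1 [-0.0181, 0.0001, -0.0274] [-0.0, -0.0, 0.0] -> [0.5, 0.402, 0.162]
```

Request:
play_rows([
  {"x":-0.0005,"y":0.0005,"z":-0.0095,"rx":0,"ry":-0.045,"rz":0,"grip":1},
  {"x":0.001,"y":0,"z":-0.0115,"rx":0,"ry":-0.105,"rz":0,"grip":1},
  {"x":0.002,"y":0,"z":-0.014,"rx":0,"ry":-0.157,"rz":0,"grip":1},
  {"x":0,"y":0,"z":0,"rx":0,"ry":0,"rz":0,"grip":1},
])

```text
time_s: 11.55
position: [0.5452, 0.4068, 0.0835]
tool_rot: [[-0.947, -0.086, 0.311], [-0.082, 0.996, 0.027], [-0.312, 0.0, -0.95]]
ft_force: [-0.7, -0.6, -0.1]
grip_width: 0.0625
```

```bash
python3 - <<'E'
from arc import *
g=np.load("grasp.npz"); pf,Rf=g["pf"],g["Rf"]
o=env.observe(); p=RF.T@(o["position"]-OF); R=RF.T@o["tool_rot"]; M=R@Rf.T
print("hole",p-M@(pf-[0,0,.033]),"tilt",np.degrees(Ro.from_matrix(M).as_rotvec()),o["ft_force"],o["wrist_torque"])
st=[]
for a,ph in((30,27),(40,36),(50,43)): st.append((*post(a),ph))
x,z=post(50); t=np.radians(50)
for d in(.010,.020): st.append((x-d*np.sin(t),z+d*np.cos(t),45))
st.append((x-.022,z+.045,45))
plan(path(pf,Rf,st,[1]*len(st)))
E
```

```text
hole [-0.00370385  0.00042171  0.06249511] tilt [ -0.08008032 -17.92692621   0.06516881] [-0.72438973 -0.60199795 -0.14437072] [-0.01170339  0.21199289  0.03407762]
1 1 [0.0009, -0.0005, -0.013] [-0.0011, -0.1584, 0.0011] -> [0.54, 0.406, 0.096]
1 1 [0.0023, 0.0, -0.0139] [0.0, -0.157, -0.0003] -> [0.532, 0.405, 0.107]
1 1 [0.002, 0.0001, -0.0122] [0.0, -0.1222, -0.0002] -> [0.523, 0.404, 0.116]
1 1 [0.0014, -0.0, -0.0117] [0.0, -0.0349, -0.0001] -> [0.514, 0.404, 0.123]
1 1 [0.0008, 0.0, -0.0099] [0.0, -0.0, -0.0] -> [0.507, 0.403, 0.13]
1 1 [-0.0181, 0.0001, -0.0274] [0.0, -0.0, -0.0] -> [0.5, 0.402, 0.162]
```

Low forces; the panel is following the posts.

Request:
play_rows([
  {"x":0.001,"y":-0.0005,"z":-0.013,"rx":0,"ry":-0.158,"rz":0,"grip":1},
  {"x":0.0025,"y":0,"z":-0.014,"rx":0,"ry":-0.157,"rz":0,"grip":1},
  {"x":0.002,"y":0,"z":-0.012,"rx":0,"ry":-0.122,"rz":0,"grip":1},
  {"x":0,"y":0,"z":0,"rx":0,"ry":0,"rz":0,"grip":1},
])

```text
time_s: 12.05
position: [0.5271, 0.4031, 0.1123]
tool_rot: [[-0.744, -0.079, 0.664], [-0.062, 0.997, 0.049], [-0.665, -0.005, -0.746]]
ft_force: [-1.5, 2.2, -1.2]
grip_width: 0.0623
```

```bash
python3 - <<'E'
from arc import *
g=np.load("grasp.npz"); pf,Rf=g["pf"],g["Rf"]
o=env.observe(); p=RF.T@(o["position"]-OF); R=RF.T@o["tool_rot"]; M=R@Rf.T
print("hole",p-M@(pf-[0,0,.033]),"tilt",np.degrees(Ro.from_matrix(M).as_rotvec()),o["ft_force"],o["wrist_torque"])
im=snap("scene","s9.png"); cv2.imwrite("pics/s9z.png",cv2.resize(im["color"][220:360,100:260],None,fx=4.5,fy=4.2))
st=[]
x,z=post(50); t=np.radians(50)
for d in(.010,.020): st.append((x-d*np.sin(t),z+d*np.cos(t),45))
st.append((x-.022,z+.05,45))
st.append((x-.0,z+.10,35))
plan(path(pf,Rf,st,[1]*len(st)))
E
```

```text
hole [-0.0097489  -0.00162502  0.07449162] tilt [ -0.48553929 -41.47986849  -0.24291075] [-1.45049904  2.24763361 -1.18743667] [0.37998007 0.70466915 0.22981662]
1 1 [0.003, 0.0016, -0.0169] [-0.0092, -0.062, -0.0016] -> [0.514, 0.404, 0.123]
1 1 [0.0008, -0.0, -0.01] [0.0, 0.0, 0.0] -> [0.507, 0.403, 0.13]
1 1 [-0.0216, 0.0, -0.0309] [0.0, 0.0, 0.0] -> [0.5, 0.402, 0.167]
1 1 [-0.0512, 0.0001, -0.0107] [0.0, 0.1746, 0.0004] -> [0.528, 0.405, 0.211]
```

View pics/s9z.png

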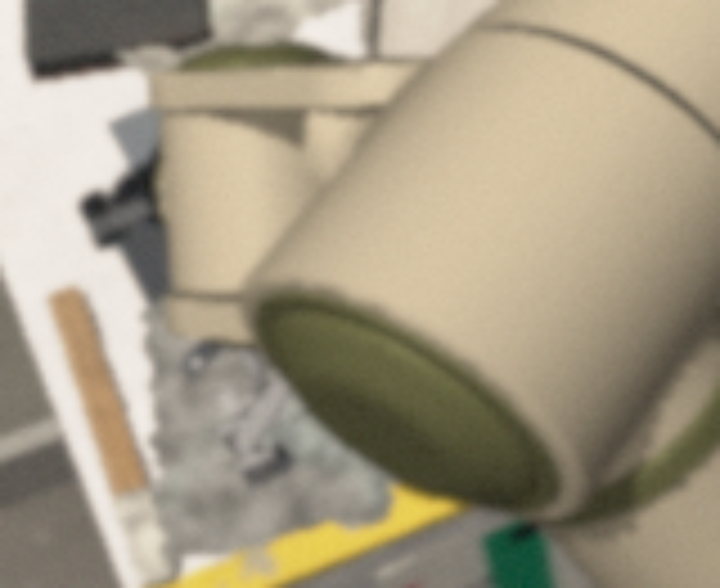

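Request:
play_rows([
  {"x":0.0015,"y":0.0015,"z":-0.0085,"rx":-0.005,"ry":-0.031,"rz":0,"grip":1},
  {"x":0.0015,"y":0,"z":-0.0085,"rx":-0.004,"ry":-0.031,"rz":0,"grip":1},
  {"x":0.0005,"y":0,"z":-0.007,"rx":0,"ry":0,"rz":0,"grip":1},
  {"x":0,"y":0,"z":0,"rx":0,"ry":0,"rz":0,"grip":1},
])

```text
time_s: 12.6
position: [0.5091, 0.4027, 0.1286]
tool_rot: [[-0.7, -0.084, 0.709], [-0.057, 0.996, 0.062], [-0.712, 0.003, -0.702]]
ft_force: [0.1, 0.6, -1.2]
grip_width: 0.062
```

```bash
python3 - <<'E'
from arc import *
g=np.load("grasp.npz"); pf,Rf=g["pf"],g["Rf"]
o=env.observe(); p=RF.T@(o["position"]-OF); R=RF.T@o["tool_rot"]; M=R@Rf.T
print("hole",p-M@(pf-[0,0,.033]),"tilt",np.degrees(Ro.from_matrix(M).as_rotvec()),o["ft_force"],o["wrist_torque"],o["grip_width"],o["q"])
Rp=tool([0,0,-1],[0,1,0])
x,z=post(50)
w=path(pf,Rf,[(x-.022,z+.05,45),(x,z+.10,35)],[1,1])
pc,Rc=plan(w)
A=np.array
plan([(A([.47,.36,.30]),Rp,None),(A([.40,.22,.42]),Rp,None),(A([.385,.03,.43]),Rp,None),(A([.40,-.07,.38]),Rp,None)],pc,Rc)
E
```

```text
hole [-0.02526116 -0.00042673  0.08861309] tilt [ 4.11203647e-02 -4.51549929e+01 -1.31947459e-01] [ 0.11114283  0.58068197 -1.24757391] [-0.04369344  0.39259517  0.0116305 ] 0.06200437110979902 [ 35.80725937  31.10290955  95.1227905  -60.63457476  24.73742065
  -8.81993177]
1 1 [-0.0207, 0.0007, -0.0333] [-0.0002, 0.0027, -0.0023] -> [0.5, 0.402, 0.167]
1 1 [-0.0512, -0.0, -0.0107] [-0.0, 0.1745, 0.0003] -> [0.528, 0.405, 0.211]
1 4 [-0.0003, -0.0099, -0.0272] [0.007, 0.1536, 0.0207] -> [0.514, 0.394, 0.233]
2 4 [0.0037, -0.0101, -0.0269] [0.007, 0.1537, 0.0206] -> [0.499, 0.382, 0.255]
3 4 [0.0076, -0.0104, -0.0259] [0.0069, 0.1536, 0.0207] -> [0.485, 0.371, 0.278]
4 4 [0.0111, -0.0108, -0.0244] [0.007, 0.1537, 0.0206] -> [0.47, 0.36, 0.3]
1 4 [0.0175, -0.035, -0.03] [0.0, -0.0, 0.0] -> [0.453, 0.325, 0.33]
2 4 [0.0175, -0.035, -0.03] [0.0, -0.0, 0.0] -> [0.435, 0.29, 0.36]
3 4 [0.0175, -0.035, -0.03] [0.0, -0.0, 0.0] -> [0.418, 0.255, 0.39]
4 4 [0.0176, -0.035, -0.03] [0.0, -0.0, 0.0] -> [0.4, 0.22, 0.42]
1 4 [0.0037, -0.0475, -0.0025] [0.0, -0.0, 0.0] -> [0.396, 0.172, 0.423]
2 4 [0.0038, -0.0475, -0.0025] [0.0, -0.0, 0.0] -> [0.392, 0.125, 0.425]
3 4 [0.0037, -0.0475, -0.0025] [0.0, -0.0, 0.0] -> [0.389, 0.077, 0.428]
4 4 [0.0038, -0.0475, -0.0025] [0.0, -0.0, 0.0] -> [0.385, 0.03, 0.43]
1 2 [-0.0075, -0.05, 0.025] [0.0, -0.0, 0.0] -> [0.392, -0.02, 0.405]
2 2 [-0.0075, -0.05, 0.025] [0.0, -0.0, 0.0] -> [0.4, -0.07, 0.38]
```

Request:
play_rows([
  {"x":-0.01,"y":0,"z":-0.017,"rx":0,"ry":0,"rz":0,"grip":1},
  {"x":-0.01,"y":0,"z":-0.017,"rx":0,"ry":0,"rz":0,"grip":1},
  {"x":-0.026,"y":0,"z":-0.005,"rx":0,"ry":0.087,"rz":0,"grip":1},
  {"x":-0.026,"y":0,"z":-0.005,"rx":0,"ry":0.087,"rz":0,"grip":1},
  {"x":0,"y":-0.01,"z":-0.027,"rx":0.007,"ry":0.154,"rz":0.021,"grip":1},
  {"x":0.0035,"y":-0.01,"z":-0.027,"rx":0.007,"ry":0.154,"rz":0.021,"grip":1},
  {"x":0.0075,"y":-0.0105,"z":-0.026,"rx":0.007,"ry":0.154,"rz":0.021,"grip":1},
  {"x":0.011,"y":-0.011,"z":-0.0245,"rx":0.007,"ry":0.154,"rz":0.021,"grip":1},
  {"x":0,"y":0,"z":0,"rx":0,"ry":0,"rz":0,"grip":1},
])

```text
time_s: 13.72
position: [0.4688, 0.3582, 0.2949]
tool_rot: [[-1.0, 0.006, 0.023], [0.006, 1.0, 0.004], [-0.023, 0.004, -1.0]]
ft_force: [0.2, 1.2, 0.1]
grip_width: 0.0624
```

```bash
python3 - <<'E'
from arc import *
o=env.observe(); print(o["position"],o["tool_rot"],o["ft_force"],o["grip_width"],o["q"])
Rp=tool([0,0,-1],[0,1,0])
A=np.array
plan([(A([.40,.22,.42]),Rp,None),(A([.385,.03,.43]),Rp,None),(A([.40,-.07,.38]),Rp,None)])
im=snap("scene","s10.png"); im=snap("top","t10.png")
E
```

```text
[0.46876885 0.35823823 0.29488965] [[-0.99972118  0.00618419  0.02278834]
 [ 0.00627371  0.99997287  0.00385904]
 [-0.02276386  0.00400093 -0.99973286]] [0.19366538 1.2123902  0.13867706] 0.06239063298927484 [ 26.05755071  23.83454975  62.93523199  -0.37513925  91.95996064
 -63.6024934 ]
1 4 [0.0163, -0.0345, -0.0318] [0.001, 0.0057, -0.0016] -> [0.452, 0.324, 0.326]
2 4 [0.0165, -0.0346, -0.0317] [0.001, 0.0057, -0.0015] -> [0.434, 0.289, 0.357]
3 4 [0.0167, -0.0345, -0.0315] [0.0009, 0.0057, -0.0016] -> [0.417, 0.255, 0.389]
4 4 [0.0169, -0.0346, -0.0314] [0.001, 0.0057, -0.0015] -> [0.4, 0.22, 0.42]
1 4 [0.0038, -0.0475, -0.0025] [0.0, -0.0, -0.0] -> [0.396, 0.172, 0.422]
2 4 [0.0037, -0.0475, -0.0025] [0.0, -0.0, -0.0] -> [0.393, 0.125, 0.425]
3 4 [0.0038, -0.0475, -0.0025] [0.0, -0.0, -0.0] -> [0.389, 0.077, 0.427]
4 4 [0.0037, -0.0475, -0.0025] [0.0, -0.0, -0.0] -> [0.385, 0.03, 0.43]
1 2 [-0.0075, -0.05, 0.025] [0.0, -0.0, -0.0] -> [0.393, -0.02, 0.405]
2 2 [-0.0075, -0.05, 0.025] [0.0, -0.0, -0.0] -> [0.4, -0.07, 0.38]
```

View pics/s10.png

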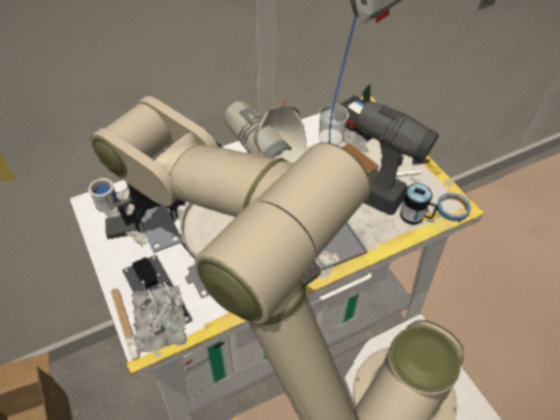

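Request:
play_rows([
  {"x":0.0165,"y":-0.0345,"z":-0.0315,"rx":0.001,"ry":0.006,"rz":-0.0015,"grip":1},
  {"x":0.0165,"y":-0.0345,"z":-0.0315,"rx":0.001,"ry":0.006,"rz":-0.0015,"grip":1},
  {"x":0.0165,"y":-0.0345,"z":-0.0315,"rx":0.001,"ry":0.006,"rz":-0.0015,"grip":1},
  {"x":0.017,"y":-0.0345,"z":-0.0315,"rx":0.001,"ry":0.006,"rz":-0.0015,"grip":1},
  {"x":0.0035,"y":-0.0475,"z":-0.0025,"rx":0,"ry":0,"rz":0,"grip":1},
  {"x":0.004,"y":-0.0475,"z":-0.0025,"rx":0,"ry":0,"rz":0,"grip":1},
  {"x":0.0035,"y":-0.0475,"z":-0.0025,"rx":0,"ry":0,"rz":0,"grip":1},
  {"x":0.004,"y":-0.0475,"z":-0.0025,"rx":0,"ry":0,"rz":0,"grip":1},
  {"x":0,"y":0,"z":0,"rx":0,"ry":0,"rz":0,"grip":1},
])

```text
time_s: 14.95
position: [0.3836, 0.0289, 0.4288]
tool_rot: [[-1.0, 0.004, -0.004], [0.004, 1.0, -0.004], [0.004, -0.004, -1.0]]
ft_force: [0.6, 0.4, -1.1]
grip_width: 0.0623
```

```bash
python3 - <<'E'
from arc import *
d=np.load("im0.npz"); P=d["scene"]
for n in("scene","top"):
  P=d[n]
  for ys in np.arange(.12,-.16,-.02):
    m=(P[...,2]>.12)&(P[...,2]<.45)&(abs(P[...,1]-ys)<.01)&(P[...,0]>.40)&(P[...,0]<.7)
    if m.sum()>3: print(n,round(ys,2),m.sum(),np.percentile(P[m],[3,97],axis=0)[:,[0,2]].round(3).tolist())
o=env.observe(); print(o["position"],o["ft_force"],o["grip_width"],o["q"])
im=snap("scene","s11.png"); im=snap("top","t11.png")
E
```

```text
scene 0.08 524 [[0.529, 0.244], [0.695, 0.356]]
scene 0.06 769 [[0.521, 0.142], [0.692, 0.37]]
scene 0.04 700 [[0.516, 0.129], [0.692, 0.366]]
scene 0.02 551 [[0.517, 0.247], [0.686, 0.378]]
scene -0.0 568 [[0.52, 0.25], [0.621, 0.375]]
scene -0.02 602 [[0.528, 0.258], [0.601, 0.363]]
scene -0.04 265 [[0.539, 0.272], [0.58, 0.348]]
scene -0.14 46 [[0.584, 0.123], [0.605, 0.184]]
scene -0.16 70 [[0.603, 0.172], [0.637, 0.242]]
top 0.08 435 [[0.525, 0.258], [0.696, 0.359]]
top 0.06 673 [[0.518, 0.261], [0.695, 0.374]]
top 0.04 702 [[0.514, 0.251], [0.693, 0.377]]
top 0.02 687 [[0.516, 0.246], [0.692, 0.376]]
top -0.0 526 [[0.519, 0.248], [0.684, 0.366]]
top -0.02 336 [[0.525, 0.256], [0.595, 0.362]]
top -0.04 117 [[0.537, 0.273], [0.575, 0.347]]
top -0.14 36 [[0.584, 0.124], [0.607, 0.186]]
top -0.16 56 [[0.602, 0.176], [0.638, 0.245]]
[0.3835942  0.02891594 0.428806  ] [ 0.57447998  0.39677234 -1.08820766] 0.062307176845936556 [ -13.28498988    0.19009295   72.64684541   -0.29822389  107.32067432
 -103.16085766]
```

View pics/s11.png

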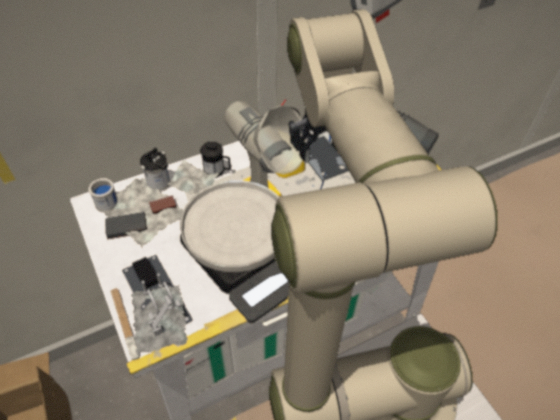

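View pics/t11.png

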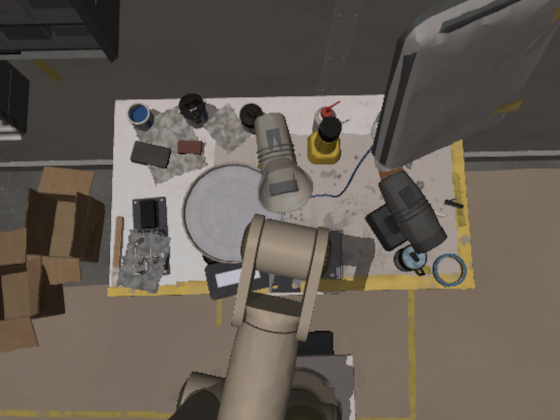

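```bash
python3 - <<'E'
from arc import *
Rp=tool([0,0,-1],[0,1,0]); A=np.array
plan([(A([.41,-.0705,.38]),Rp,None),(A([.4397,-.0705,.24]),Rp,None),(A([.4397,-.0705,.05]),Rp,None)])
E
```

```text
1 2 [-0.0134, -0.0507, 0.0246] [-0.0018, -0.0021, -0.0002] -> [0.397, -0.02, 0.405]
2 2 [-0.0132, -0.0507, 0.0246] [-0.0017, -0.0022, -0.0002] -> [0.41, -0.07, 0.38]
1 3 [-0.0099, 0.0, 0.0467] [-0.0, 0.0, 0.0] -> [0.42, -0.071, 0.333]
2 3 [-0.0099, 0.0, 0.0467] [-0.0, 0.0, 0.0] -> [0.43, -0.071, 0.287]
3 3 [-0.0099, 0.0, 0.0466] [-0.0, 0.0, 0.0] -> [0.44, -0.07, 0.24]
1 4 [-0.0, 0.0, 0.0475] [-0.0, 0.0, 0.0] -> [0.44, -0.071, 0.193]
2 4 [-0.0, 0.0, 0.0475] [-0.0, 0.0, 0.0] -> [0.44, -0.071, 0.145]
3 4 [-0.0, 0.0, 0.0475] [-0.0, 0.0, 0.0] -> [0.44, -0.071, 0.098]
4 4 [-0.0, 0.0, 0.0475] [-0.0, 0.0, 0.0] -> [0.44, -0.07, 0.05]
```

Request:
play_rows([
  {"x":-0.0135,"y":-0.0505,"z":0.0245,"rx":-0.002,"ry":-0.002,"rz":0,"grip":1},
  {"x":-0.013,"y":-0.0505,"z":0.0245,"rx":-0.002,"ry":-0.002,"rz":0,"grip":1},
  {"x":-0.01,"y":0,"z":0.0465,"rx":0,"ry":0,"rz":0,"grip":1},
  {"x":-0.01,"y":0,"z":0.0465,"rx":0,"ry":0,"rz":0,"grip":1},
  {"x":-0.01,"y":0,"z":0.0465,"rx":0,"ry":0,"rz":0,"grip":1},
  {"x":0,"y":0,"z":0.0475,"rx":0,"ry":0,"rz":0,"grip":1},
  {"x":0,"y":0,"z":0.0475,"rx":0,"ry":0,"rz":0,"grip":1},
  {"x":0,"y":0,"z":0.0475,"rx":0,"ry":0,"rz":0,"grip":1},
  {"x":0,"y":0,"z":0.0475,"rx":0,"ry":0,"rz":0,"grip":1},
  {"x":0,"y":0,"z":0,"rx":0,"ry":0,"rz":0,"grip":1},
])

```text
time_s: 16.3
position: [0.4383, -0.0684, 0.0493]
tool_rot: [[-1.0, -0.002, -0.006], [-0.002, 1.0, 0.003], [0.006, 0.003, -1.0]]
ft_force: [-0.4, -0.0, 0.1]
grip_width: 0.0626
```

```bash
python3 - <<'E'
from arc import *
o=env.observe(); print(o["position"],o["tool_rot"],o["ft_force"],o["grip_width"])
a=snap("scene","s12.png"); im=snap("top","t12.png")
cv2.imwrite("pics/s12z.png",cv2.resize(a["color"][180:300,260:400],None,fx=5,fy=5))
cv2.imwrite("pics/t12z.png",cv2.resize(im["color"][180:300,270:370],None,fx=5,fy=5))
for n,I in(("s",a),("t",im)):
    P=pts(I); m=(P[...,0]>.35)&(P[...,0]<.51)&(P[...,1]>-.15)&(P[...,1]<.01)&(P[...,2]>.03)&(P[...,2]<.065)
    Q=P[m]; print(n,len(Q), np.percentile(Q,[3,50,97],axis=0).round(3).tolist() if len(Q) else "")
E
```

```text
[ 0.43833889 -0.06837637  0.04934116] [[-0.99997972 -0.00179591 -0.00611066]
 [-0.00181361  0.99999417  0.00289215]
 [ 0.00610543  0.00290317 -0.99997715]] [-0.38685119 -0.03819982  0.06121392] 0.06259517641577973
s 644 [[0.375, -0.104, 0.043], [0.415, -0.077, 0.048], [0.459, -0.041, 0.056]]
t 2 [[0.468, -0.042, 0.043], [0.47, -0.041, 0.047], [0.472, -0.04, 0.052]]
```

View pics/s12z.png

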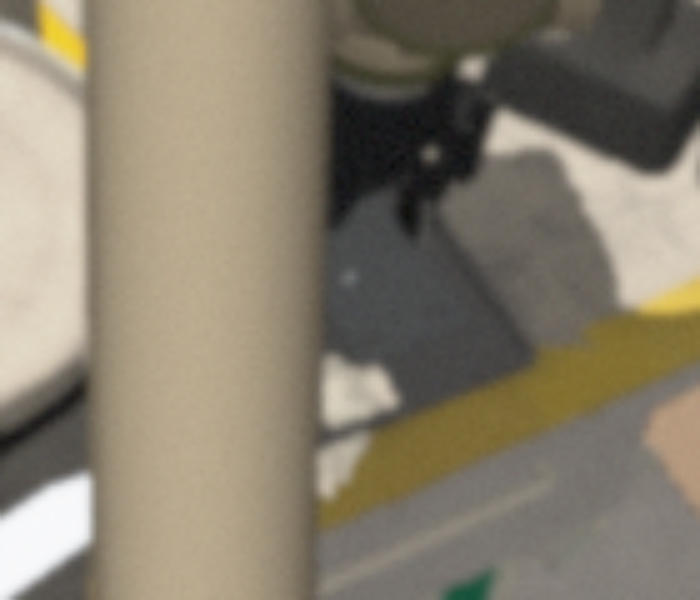

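View pics/t12z.png

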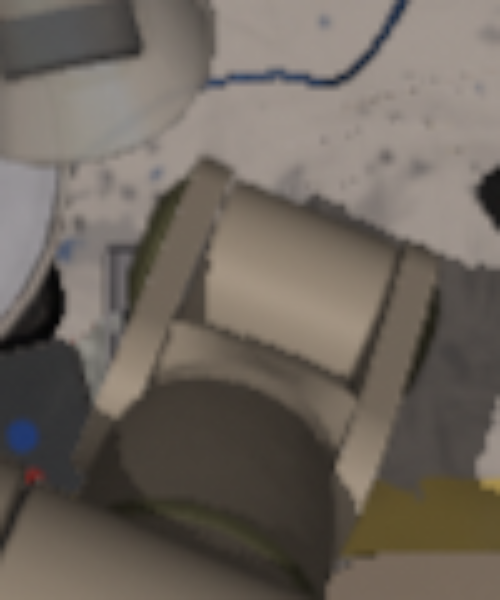

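Request:
play_rows([
  {"x":-0.003,"y":-0.002,"z":0.015,"rx":0,"ry":-0.01,"rz":0,"grip":1},
  {"x":0,"y":0,"z":0.011,"rx":0,"ry":0,"rz":0,"grip":1},
  {"x":0,"y":0,"z":0,"rx":0,"ry":0,"rz":0,"grip":1},
])

```text
time_s: 16.77
position: [0.4428, -0.0722, 0.026]
tool_rot: [[-1.0, 0.0, 0.01], [0.0, 1.0, 0.0], [-0.01, 0.0, -1.0]]
ft_force: [-0.5, -0.4, -0.7]
grip_width: 0.0627
```

Request:
play_rows([
  {"x":0,"y":0,"z":0.003,"rx":0,"ry":0,"rz":0,"grip":1},
  {"x":0,"y":0,"z":0,"rx":0,"ry":0,"rz":0,"grip":1},
])

```text
time_s: 17.02
position: [0.4428, -0.0724, 0.0228]
tool_rot: [[-1.0, 0.001, 0.01], [0.001, 1.0, 0.0], [-0.01, 0.0, -1.0]]
ft_force: [-0.5, -0.4, -0.5]
grip_width: 0.062
```

Request:
play_rows([
  {"x":0,"y":0,"z":0.002,"rx":0,"ry":0,"rz":0,"grip":1},
  {"x":0,"y":0,"z":0,"rx":0,"ry":0,"rz":0,"grip":1},
])

```text
time_s: 17.27
position: [0.4427, -0.0724, 0.0205]
tool_rot: [[-1.0, 0.001, 0.009], [0.001, 1.0, 0.0], [-0.009, 0.0, -1.0]]
ft_force: [0.5, 0.0, -1.2]
grip_width: 0.0626
```

Request:
play_rows([
  {"x":0,"y":0,"z":0.002,"rx":0,"ry":0.005,"rz":0,"grip":1},
  {"x":0,"y":0,"z":0,"rx":0,"ry":0,"rz":0,"grip":1},
])

```text
time_s: 17.52
position: [0.4427, -0.0724, 0.0184]
tool_rot: [[-1.0, 0.001, 0.004], [0.001, 1.0, 0.0], [-0.004, 0.0, -1.0]]
ft_force: [0.2, 0.4, -0.1]
grip_width: 0.0621
```

Request:
play_rows([
  {"x":0,"y":0,"z":0.002,"rx":0,"ry":0,"rz":0,"grip":1},
  {"x":0,"y":0,"z":0,"rx":0,"ry":0,"rz":0,"grip":1},
])

```text
time_s: 17.77
position: [0.4427, -0.0723, 0.0164]
tool_rot: [[-1.0, 0.001, 0.004], [0.001, 1.0, 0.0], [-0.004, 0.0, -1.0]]
ft_force: [0.2, -0.2, -1.2]
grip_width: 0.0622
```

Request:
play_rows([
  {"x":0,"y":0,"z":0.0015,"rx":0,"ry":0,"rz":0,"grip":1},
  {"x":0,"y":0,"z":0,"rx":0,"ry":0,"rz":0,"grip":1},
])

```text
time_s: 18.02
position: [0.4427, -0.0724, 0.0149]
tool_rot: [[-1.0, 0.001, 0.004], [0.001, 1.0, 0.0], [-0.004, 0.0, -1.0]]
ft_force: [-0.1, 0.3, -0.8]
grip_width: 0.0626
```

Request:
play_rows([
  {"x":0,"y":0,"z":0.001,"rx":0,"ry":0,"rz":0,"grip":1},
  {"x":0,"y":0,"z":0,"rx":0,"ry":0,"rz":0,"grip":1},
])

```text
time_s: 18.27
position: [0.4427, -0.0724, 0.0139]
tool_rot: [[-1.0, 0.001, 0.004], [0.001, 1.0, 0.0], [-0.004, 0.0, -1.0]]
ft_force: [0.7, -0.0, -0.6]
grip_width: 0.0625
```

Request:
play_rows([
  {"x":0,"y":0,"z":0.001,"rx":0,"ry":0,"rz":0,"grip":1},
  {"x":0,"y":0,"z":0,"rx":0,"ry":0,"rz":0,"grip":1},
])

```text
time_s: 18.52
position: [0.4427, -0.0724, 0.013]
tool_rot: [[-1.0, 0.001, 0.004], [0.001, 1.0, 0.0], [-0.004, 0.0, -1.0]]
ft_force: [0.1, 0.4, -0.9]
grip_width: 0.0623
```

Request:
play_rows([
  {"x":0,"y":0,"z":0.001,"rx":0,"ry":0,"rz":0,"grip":1},
  {"x":0,"y":0,"z":0,"rx":0,"ry":0,"rz":0,"grip":1},
])

```text
time_s: 18.77
position: [0.4428, -0.0724, 0.0126]
tool_rot: [[-1.0, 0.001, 0.005], [0.001, 1.0, 0.0], [-0.005, 0.0, -1.0]]
ft_force: [-2.0, -0.4, 11.3]
grip_width: 0.0622
```

Request:
play_rows([
  {"x":0,"y":0,"z":-0.0005,"rx":0,"ry":0,"rz":0,"grip":-0.6},
  {"x":0,"y":0,"z":0,"rx":0,"ry":0,"rz":0,"grip":-0.8},
  {"x":0,"y":0,"z":0,"rx":0,"ry":0,"rz":0,"grip":-0.8},
  {"x":0,"y":0,"z":0,"rx":0,"ry":0,"rz":0,"grip":-0.8},
  {"x":0,"y":0,"z":-0.01,"rx":0,"ry":0,"rz":0,"grip":-0.8},
  {"x":0,"y":0,"z":-0.03,"rx":0,"ry":0,"rz":0,"grip":-0.8},
  {"x":0,"y":0,"z":-0.05,"rx":0,"ry":0,"rz":0,"grip":-0.8},
  {"x":0,"y":0,"z":-0.05,"rx":0,"ry":0,"rz":0,"grip":-0.8},
])

```text
time_s: 19.77
position: [0.4418, -0.0723, 0.1546]
tool_rot: [[-1.0, 0.001, 0.005], [0.001, 1.0, 0.0], [-0.005, 0.0, -1.0]]
ft_force: [0.2, 0.4, -0.2]
grip_width: 0.077
```

```bash
python3 - <<'E'
from h import *
o=env.observe(); print(o["position"],o["ft_force"],o["grip_width"])
a=snap("scene","s13.png"); cv2.imwrite("pics/s13z.png",cv2.resize(a["color"][180:300,260:400],None,fx=5,fy=5))
P=pts(a); m=(P[...,0]>.37)&(P[...,0]<.49)&(P[...,1]>-.13)&(P[...,1]<-.01)&(P[...,2]<.03)
Q=P[m]; 
for x in np.arange(.37,.49,.02):
  print([ (int(1000*np.median(Q[k][:,2])) if (k:=(abs(Q[:,0]-x)<.01)&(abs(Q[:,1]-y)<.01)).sum()>3 else None) for y in np.arange(-.13,0,.02)])
Rv=tool([0,0,-1],RF[:,0]); t=np.radians(25); R=RF@tool([0,np.sin(t),-np.cos(t)],[1,0,0])
A=np.array
plan([(A([.40,-.05,.40]),Rv,None),(A([.37,.2,.40]),R,None)])
E
```

```text
[ 0.4417599  -0.07225676  0.15464608] [ 0.20889781  0.44778623 -0.23317066] 0.07698471482261571
[4, 6, 6, 5, 7, 6, None]
[1, 5, 8, 10, 10, None, None]
[-425, -435, -372, 11, 10, None, None]
[-401, 1, 9, 11, None, None, None]
[6, 8, 11, None, None, None, None]
[5, 8, 12, None, None, None, None]
1 9 [0.0045, 0.0025, -0.0267] [0.0008, 0.0016, 0.1651] -> [0.439, -0.071, 0.187]
2 9 [0.0049, 0.0016, -0.0267] [0.0008, 0.0016, 0.1651] -> [0.434, -0.068, 0.214]
3 9 [0.0052, 0.0008, -0.0267] [0.0008, 0.0016, 0.1651] -> [0.429, -0.065, 0.24]
4 9 [0.0052, -0.0001, -0.0267] [0.0007, 0.0016, 0.165] -> [0.424, -0.063, 0.267]
5 9 [0.0052, -0.0009, -0.0267] [0.0008, 0.0016, 0.1651] -> [0.42, -0.06, 0.293]
6 9 [0.005, -0.0019, -0.0266] [0.0008, 0.0015, 0.1651] -> [0.415, -0.058, 0.32]
7 9 [0.0047, -0.0026, -0.0267] [0.0008, 0.0016, 0.1651] -> [0.41, -0.055, 0.347]
8 9 [0.0042, -0.0035, -0.0267] [0.0008, 0.0016, 0.1651] -> [0.405, -0.053, 0.373]
9 9 [0.0037, -0.004, -0.0266] [0.0008, 0.0016, 0.1651] -> [0.4, -0.05, 0.4]
1 5 [0.0503, -0.0018, 0.0] [0.0, 0.0873, -0.0] -> [0.394, 0.0, 0.4]
2 5 [0.0502, -0.0017, 0.0044] [0.0, 0.0872, -0.0] -> [0.388, 0.05, 0.4]
3 5 [0.0495, -0.0018, 0.0087] [0.0, 0.0873, -0.0] -> [0.382, 0.1, 0.4]
4 5 [0.0486, -0.0018, 0.0131] [0.0, 0.0873, -0.0] -> [0.376, 0.15, 0.4]
5 5 [0.0473, -0.0017, 0.0172] [0.0, 0.0872, -0.0] -> [0.37, 0.2, 0.4]
```

View pics/s13z.png

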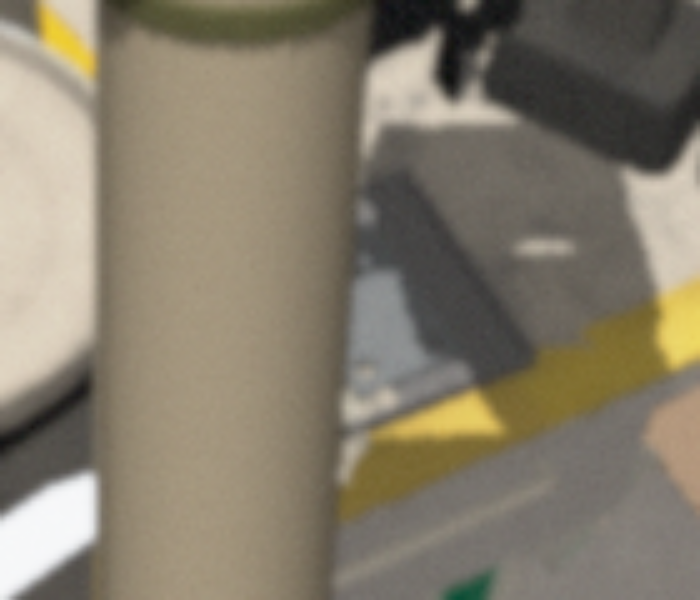

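Request:
play_rows([
  {"x":0.0045,"y":0.0025,"z":-0.0265,"rx":0.001,"ry":0.0015,"rz":0.165,"grip":-0.5},
  {"x":0.005,"y":0.0015,"z":-0.0265,"rx":0.001,"ry":0.0015,"rz":0.165,"grip":0.15},
  {"x":0.005,"y":0.001,"z":-0.0265,"rx":0.001,"ry":0.0015,"rz":0.165,"grip":0.15},
  {"x":0.005,"y":0,"z":-0.0265,"rx":0.001,"ry":0.0015,"rz":0.165,"grip":0.15},
  {"x":0.005,"y":-0.001,"z":-0.0265,"rx":0.001,"ry":0.0015,"rz":0.165,"grip":0.15},
  {"x":0.005,"y":-0.002,"z":-0.0265,"rx":0.001,"ry":0.0015,"rz":0.165,"grip":0.15},
  {"x":0.0045,"y":-0.0025,"z":-0.0265,"rx":0.001,"ry":0.0015,"rz":0.165,"grip":0.15},
  {"x":0.004,"y":-0.0035,"z":-0.0265,"rx":0.001,"ry":0.0015,"rz":0.165,"grip":0.15},
  {"x":0.0035,"y":-0.004,"z":-0.0265,"rx":0.001,"ry":0.0015,"rz":0.165,"grip":0.15},
  {"x":0,"y":0,"z":0,"rx":0,"ry":0,"rz":0,"grip":0.15},
])

```text
time_s: 21.08
position: [0.401, -0.0507, 0.3928]
tool_rot: [[-0.085, 0.996, -0.006], [0.996, 0.085, 0.001], [0.001, -0.006, -1.0]]
ft_force: [1.0, 0.1, -0.1]
grip_width: 0.0364
```

Request:
play_rows([
  {"x":0.05,"y":-0.002,"z":0,"rx":0,"ry":0.087,"rz":0,"grip":0.15},
  {"x":0.05,"y":-0.0015,"z":0.0045,"rx":0,"ry":0.087,"rz":0,"grip":0.15},
  {"x":0.0495,"y":-0.002,"z":0.0085,"rx":0,"ry":0.087,"rz":0,"grip":0.15},
  {"x":0.0485,"y":-0.0015,"z":0.013,"rx":0,"ry":0.087,"rz":0,"grip":0.15},
  {"x":0.0475,"y":-0.002,"z":0.017,"rx":0,"ry":0.087,"rz":0,"grip":0.15},
  {"x":0,"y":0,"z":0,"rx":0,"ry":0,"rz":0,"grip":0.15},
])

```text
time_s: 21.82
position: [0.3697, 0.2, 0.3912]
tool_rot: [[-0.076, 0.996, -0.048], [0.902, 0.09, 0.423], [0.425, -0.011, -0.905]]
ft_force: [-1.0, -0.6, 0.4]
grip_width: 0.0364
```

```bash
python3 - <<'E'
from h import *
o=env.observe(); print(o["position"],o["ft_force"],o["grip_width"])
t=np.radians(25); R=RF@tool([0,np.sin(t),-np.cos(t)],[1,0,0])
c=fw([-.105,-.0037,.108]); Z=R[:,2]
plan([(c-Z*.10,R,None),(c-Z*.04,R,None)])
a=snap("scene","s14.png"); 
b=snap("top","t14.png"); cv2.imwrite("pics/t14z.png",cv2.resize(b["color"][190:300,110:360],None,fx=3,fy=3))
E
```

```text
[0.36969943 0.19999028 0.39124959] [-0.95564516 -0.55443604  0.4191861 ] 0.03640613586476185
1 5 [0.0098, 0.0095, 0.0471] [-0.0024, -0.0006, -0.0] -> [0.376, 0.23, 0.353]
2 5 [0.0098, 0.0093, 0.047] [-0.0024, -0.0006, -0.0] -> [0.383, 0.259, 0.314]
3 5 [0.0099, 0.0093, 0.0471] [-0.0024, -0.0006, -0.0] -> [0.389, 0.289, 0.276]
4 5 [0.0099, 0.0091, 0.0472] [-0.0024, -0.0006, -0.0001] -> [0.395, 0.318, 0.237]
5 5 [0.0099, 0.0091, 0.0471] [-0.0024, -0.0006, 0.0] -> [0.402, 0.348, 0.199]
1 1 [-0.0, -0.0, 0.06] [-0.0, -0.0, 0.0] -> [0.4, 0.373, 0.144]
```

View pics/s14.png

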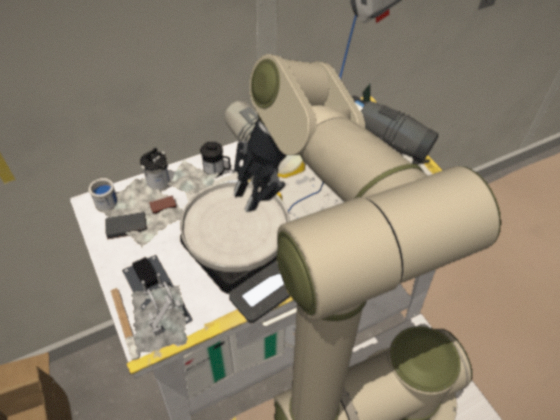

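View pics/t14z.png

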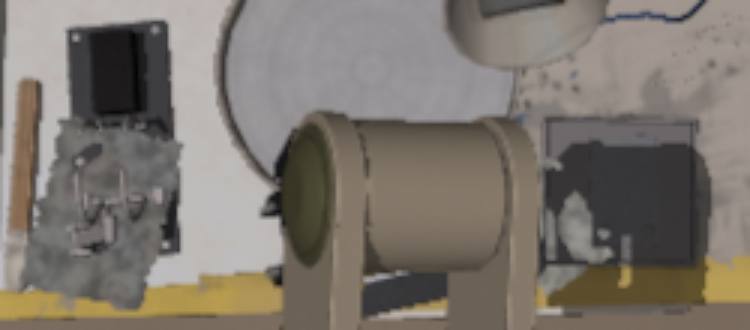

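Request:
play_rows([
  {"x":0.01,"y":0.0095,"z":0.047,"rx":-0.0025,"ry":-0.0005,"rz":0,"grip":0.15},
  {"x":0.01,"y":0.0095,"z":0.047,"rx":-0.0025,"ry":-0.0005,"rz":0,"grip":0.15},
  {"x":0.01,"y":0.009,"z":0.047,"rx":-0.0025,"ry":-0.0005,"rz":0,"grip":0.15},
  {"x":0.01,"y":0.009,"z":0.047,"rx":-0.0025,"ry":-0.0005,"rz":0,"grip":0.15},
  {"x":0.01,"y":0.009,"z":0.047,"rx":-0.0025,"ry":-0.0005,"rz":0,"grip":0.15},
  {"x":0,"y":0,"z":0,"rx":0,"ry":0,"rz":0,"grip":0.15},
  {"x":0,"y":0,"z":0,"rx":0,"ry":0,"rz":0,"grip":0.15},
])

```text
time_s: 22.8
position: [0.4044, 0.3458, 0.2009]
tool_rot: [[-0.073, 0.997, -0.031], [0.904, 0.079, 0.421], [0.422, 0.003, -0.907]]
ft_force: [0.3, 0.3, 0.2]
grip_width: 0.036
```

```bash
python3 - <<'E'
from h import *
o=env.observe(); print(RF.T@(o["position"]-OF),o["ft_force"],o["grip_width"])
t=np.radians(25); R=RF@tool([0,np.sin(t),-np.cos(t)],[1,0,0])
c=fw([-.105,-.0037,.108]); Z=R[:,2]
plan([(c-Z*.05,R,None),(c,R,None)])
E
```

```text
[-0.10268612 -0.04827918  0.2008742 ] [0.28130527 0.26777892 0.18705183] 0.03600894732891489
1 1 [0.0012, -0.0026, 0.053] [0.0046, 0.0008, -0.0036] -> [0.4, 0.369, 0.153]
1 1 [-0.0, 0.0, 0.05] [-0.0, 0.0, 0.0] -> [0.398, 0.39, 0.108]
```

Request:
play_rows([
  {"x":0.001,"y":-0.0025,"z":0.053,"rx":0.005,"ry":0,"rz":-0.004,"grip":0.15},
  {"x":0,"y":0,"z":0.025,"rx":0,"ry":0,"rz":0,"grip":0.15},
  {"x":0,"y":0,"z":0,"rx":0,"ry":0,"rz":0,"grip":0.15},
])

```text
time_s: 23.18
position: [0.3987, 0.3796, 0.1301]
tool_rot: [[-0.077, 0.996, -0.038], [0.903, 0.085, 0.42], [0.422, -0.002, -0.907]]
ft_force: [0.4, -0.1, -0.1]
grip_width: 0.0363
```

```bash
python3 - <<'E'
from h import *
o=env.observe(); print(RF.T@(o["position"]-OF),o["ft_force"],o["grip_width"])
t=np.radians(25); R=RF@tool([0,np.sin(t),-np.cos(t)],[1,0,0])
c=fw([-.105,-.0037,.108]); Z=R[:,2]
plan([(c,R,None)])
a=snap("scene","s15.png"); cv2.imwrite("pics/s15z.png",cv2.resize(a["color"][220:360,100:260],None,fx=4.5,fy=4.2))
E
```

```text
[-0.10549701 -0.01415593  0.1301196 ] [ 0.39871224 -0.08630367 -0.08197936] 0.036285641366518115
1 1 [0.0001, 0.0005, 0.0245] [-0.0019, 0.0009, 0.0] -> [0.398, 0.39, 0.108]
```

View pics/s15z.png

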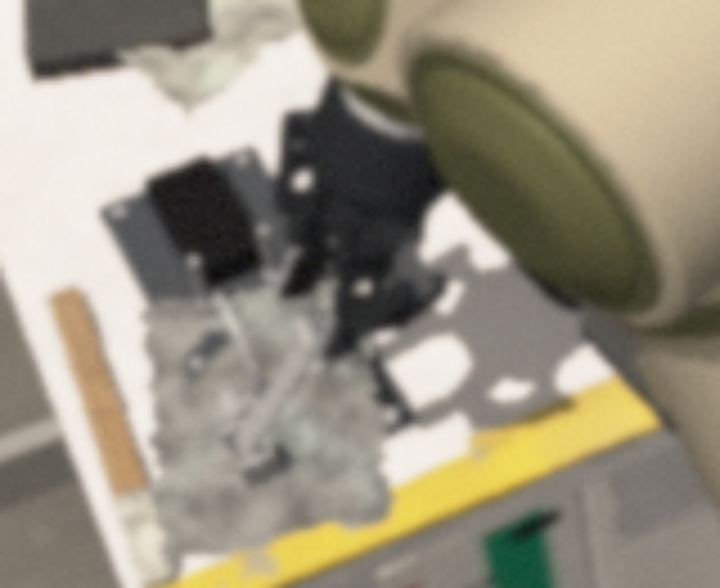

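Aligned with the raised lever bar. Advance and pinch.

Request:
play_rows([
  {"x":0,"y":0.0005,"z":0.0125,"rx":-0.002,"ry":0,"rz":0,"grip":0.15},
  {"x":0,"y":0,"z":0.012,"rx":0,"ry":0,"rz":0,"grip":0.15},
  {"x":0,"y":0,"z":0,"rx":0,"ry":0,"rz":0,"grip":1},
  {"x":0,"y":0,"z":0,"rx":0,"ry":0,"rz":0,"grip":1},
  {"x":0,"y":0,"z":0,"rx":0,"ry":0,"rz":0,"grip":1},
], squeeze=35)

```text
time_s: 23.85
position: [0.3984, 0.3906, 0.1072]
tool_rot: [[-0.076, 0.996, -0.035], [0.903, 0.084, 0.42], [0.422, 0.0, -0.907]]
ft_force: [3.8, 5.9, -11.0]
grip_width: 0.0229
```

```bash
python3 - <<'E'
from h import *
o=env.observe(); p=o["position"]; R=o["tool_rot"]; pf=RF.T@(p-OF); print(pf,o["ft_force"],o["grip_width"])
a0=np.arctan2(6,92); w=[]
b=lambda q: np.array([0,-np.hypot(92,6)*np.cos(a0+q),np.hypot(92,6)*np.sin(a0+q)])/1000
for a in np.linspace(.9,0,10):
    w.append((fw(pf+b(a)-b(1)),R,1))
plan(w)
E
```

```text
[-0.10487636 -0.00316919  0.10719345] [  3.78225996   5.94307207 -11.04323748] 0.022885628828139253
1 1 [-0.0091, 0.0, 0.0011] [0.0, 0.0, 0.0] -> [0.399, 0.383, 0.102]
1 1 [-0.009, 0.0, 0.002] [0.0, 0.0, 0.0] -> [0.4, 0.375, 0.097]
1 1 [-0.0088, 0.0, 0.0029] [0.0, 0.0, 0.0] -> [0.4, 0.369, 0.09]
1 1 [-0.0084, 0.0, 0.0038] [0.0, 0.0, 0.0] -> [0.401, 0.363, 0.083]
1 1 [-0.008, 0.0, 0.0046] [0.0, 0.0, 0.0] -> [0.401, 0.357, 0.076]
1 1 [-0.0075, 0.0, 0.0053] [0.0, 0.0, 0.0] -> [0.402, 0.353, 0.068]
1 1 [-0.0069, 0.0, 0.0061] [0.0, 0.0, 0.0] -> [0.402, 0.349, 0.059]
1 1 [-0.0063, 0.0, 0.0067] [0.0, 0.0, 0.0] -> [0.402, 0.346, 0.051]
1 1 [-0.0056, -0.0, 0.0074] [0.0, 0.0, 0.0] -> [0.402, 0.344, 0.042]
1 1 [-0.0048, -0.0, 0.0078] [0.0, 0.0, 0.0] -> [0.402, 0.343, 0.033]
```

Request:
play_rows([
  {"x":-0.009,"y":0,"z":0.001,"rx":0,"ry":0,"rz":0,"grip":1},
  {"x":-0.009,"y":0,"z":0.002,"rx":0,"ry":0,"rz":0,"grip":1},
  {"x":-0.009,"y":0,"z":0.003,"rx":0,"ry":0,"rz":0,"grip":1},
  {"x":-0.0085,"y":0,"z":0.004,"rx":0,"ry":0,"rz":0,"grip":1},
  {"x":-0.008,"y":0,"z":0.0045,"rx":0,"ry":0,"rz":0,"grip":1},
  {"x":-0.0075,"y":0,"z":0.0055,"rx":0,"ry":0,"rz":0,"grip":1},
  {"x":-0.007,"y":0,"z":0.006,"rx":0,"ry":0,"rz":0,"grip":1},
  {"x":-0.0065,"y":0,"z":0.0065,"rx":0,"ry":0,"rz":0,"grip":1},
  {"x":-0.0055,"y":0,"z":0.0075,"rx":0,"ry":0,"rz":0,"grip":1},
  {"x":-0.005,"y":0,"z":0.008,"rx":0,"ry":0,"rz":0,"grip":1},
  {"x":-0.001,"y":0,"z":0.002,"rx":0,"ry":0,"rz":0,"grip":1},
  {"x":0,"y":0,"z":0,"rx":0,"ry":0,"rz":0,"grip":1},
])

```text
time_s: 25.35
position: [0.4021, 0.3419, 0.0302]
tool_rot: [[-0.077, 0.996, -0.036], [0.904, 0.085, 0.42], [0.421, 0.0, -0.907]]
ft_force: [-0.2, -6.9, 2.9]
grip_width: 0.0233
```

```bash
python3 - <<'E'
from h import *
o=env.observe(); print(RF.T@(o["position"]-OF),o["ft_force"],o["grip_width"])
a=snap("scene","s16.png"); cv2.imwrite("pics/s16z.png",cv2.resize(a["color"][220:360,100:260],None,fx=4.5,fy=4.2))
E
```

```text
[-0.10526032 -0.0519372   0.03018875] [-0.18410161 -6.92669835  2.86886624] 0.023341430991844384
```

View pics/s16z.png

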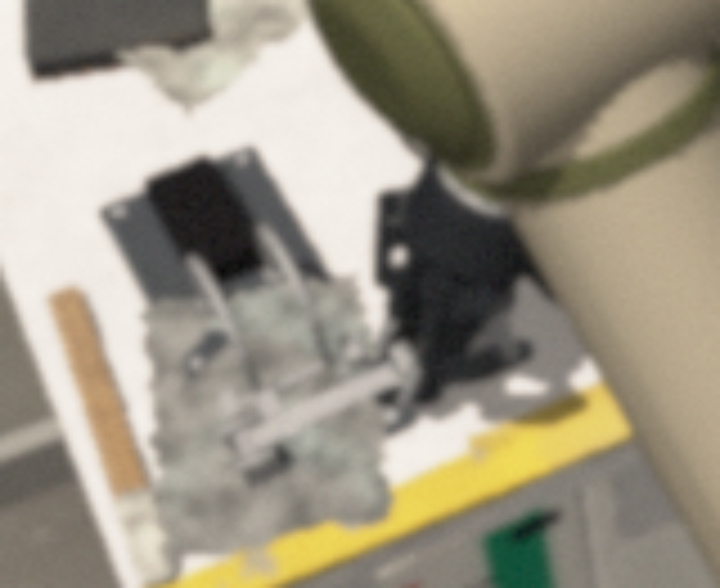

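Request:
play_rows([
  {"x":-0.0015,"y":0,"z":0.003,"rx":0,"ry":0,"rz":0,"grip":1},
  {"x":-0.0005,"y":0,"z":0.001,"rx":0,"ry":0,"rz":0,"grip":1},
  {"x":0,"y":0,"z":0,"rx":0,"ry":0,"rz":0,"grip":1},
])

```text
time_s: 25.78
position: [0.4022, 0.3419, 0.0263]
tool_rot: [[-0.077, 0.996, -0.035], [0.904, 0.085, 0.42], [0.422, 0.001, -0.907]]
ft_force: [-1.1, -8.9, 9.0]
grip_width: 0.023
```

Request:
play_rows([
  {"x":0.0015,"y":0,"z":-0.003,"rx":0,"ry":0,"rz":0,"grip":0},
  {"x":0,"y":0,"z":0,"rx":0,"ry":0,"rz":0,"grip":0},
  {"x":0,"y":0,"z":0,"rx":0,"ry":0,"rz":0,"grip":0},
  {"x":0,"y":0,"z":-0.03,"rx":0,"ry":0,"rz":0,"grip":0},
  {"x":0,"y":0,"z":-0.05,"rx":0,"ry":0,"rz":0,"grip":0},
  {"x":0,"y":0,"z":-0.06,"rx":0,"ry":0,"rz":0,"grip":0},
  {"x":0,"y":0,"z":0,"rx":0,"ry":0,"rz":0,"grip":0},
])

```text
time_s: 26.65
position: [0.4088, 0.2832, 0.1594]
tool_rot: [[-0.078, 0.997, -0.028], [0.903, 0.083, 0.422], [0.422, 0.008, -0.906]]
ft_force: [-0.7, -0.6, -0.2]
grip_width: 0.0429
```

```bash
python3 - <<'E'
from h import *
o=env.observe(); print(o["position"],o["ft_force"],o["grip_width"])
a=snap("scene","s17.png"); cv2.imwrite("pics/s17z.png",cv2.resize(a["color"][220:360,100:260],None,fx=4.5,fy=4.2))
b=snap("top","t17.png"); cv2.imwrite("pics/t17z.png",cv2.resize(b["color"][190:300,110:360],None,fx=3,fy=3))
I=np.load("im0.npz")
for n,P in(("s0",I["scene"]),("s",pts(a)),("t0",I["top"]),("t",pts(b))):
    Q=(P-OF)@RF*1000
    k=(abs(Q[...,0]+105)<14)&(Q[...,1]>-62)&(Q[...,1]<-46)&(Q[...,2]>24)&(Q[...,2]<70); B=Q[k]
    l=(abs(Q[...,0]+105)<6)&(abs(Q[...,1]+20)<20)&(Q[...,2]>20)&(Q[...,2]<110); L=Q[l]
    r=(Q[...,0]>-50)&(Q[...,0]<-15)&(abs(abs(Q[...,1])-20)<6)&(Q[...,2]>55); A=Q[r]
    print(n,k.sum(),np.median(B,0).round(1) if k.any() else"", "lever",l.sum(),np.median(L,0).round(1) if l.any() else"","arch",r.sum(),np.median(A,0).round(1) if r.any() else "")
P=pts(a); m=(P[...,0]>.36)&(P[...,0]<.50)&(P[...,1]>-.15)&(P[...,1]<.0)&(P[...,2]<.03)
for n in("scene","top"):
  for t in("lidded_pot","small_box","panel_center","tray"): print(n,t,[(np.round(d["point"],3).tolist(),round(d["conf"],2)) for d in finder.boxes_of(n,t)[:2]])
E
```

```text
[0.40876604 0.28319801 0.15935344] [-0.70729615 -0.56027198 -0.24037622] 0.042943816760504544
s0 54 [-108.1  -53.5   36.5] lever 75 [-105.2  -19.7   32.1] arch 63 [-35.  -18.5  86.3]
s 52 [-107.   -53.6   36.7] lever 71 [-105.2  -21.7   31.3] arch 61 [-35.1  15.8  86.5]
t0 38 [-107.4  -51.8   36. ] lever 62 [-104.8  -19.8   31. ] arch 64 [-32.4  18.8  84.1]
t 37 [-107.7  -52.1   35.7] lever 63 [-105.1  -20.9   30.4] arch 66 [-32.7  18.3  84.3]
scene lidded_pot [([0.39, -0.307, 0.08], 0.97)]
scene small_box []
scene panel_center [([0.42, -0.074, 0.009], 0.57), ([0.502, 0.408, 0.015], 0.24)]
scene tray [([0.399, -0.101, 0.002], 0.72)]
top lidded_pot [([0.396, -0.31, 0.097], 0.67)]
top small_box [([0.747, 0.293, 0.019], 0.55)]
top panel_center [([0.431, -0.07, 0.009], 0.62)]
top tray [([0.43, -0.056, 0.003], 0.95), ([0.398, -0.306, 0.099], 0.22)]
```

View pics/s17z.png

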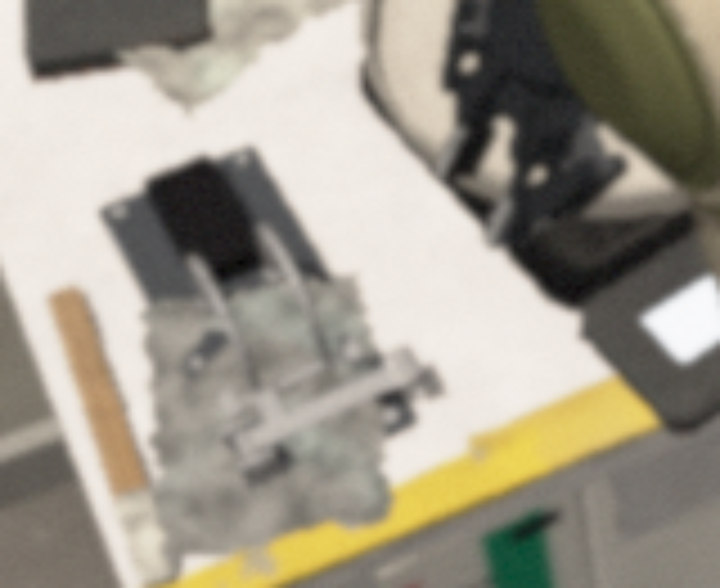

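View pics/t17z.png

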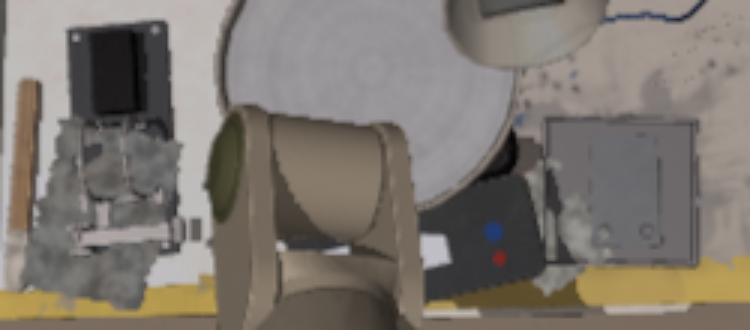

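```bash
python3 -c "
from h import *
print(order.close_job())"
```

```text
the job is handed in; nothing more can be done
None
```

The job is done and handed in at about 27 s of the 72 s. I lifted the lever to its stop, so the rings opened. I then slid the panel up the curved posts with a matching tilt and set it flat in the tray. I let go only after it touched the tray floor. Last, I pinched the lever and pressed it back down.

**Final checks**
- **Panel:** it lies flat inside the tray rim, with its top at about z 10 mm and its centre near (0.43, -0.07).
- **Lever and rings:** their heights match the starting picture within about 1 mm, so the rings are shut.
- **Pot:** its place agrees within about 3 mm with the first top picture. The first scene picture put it about 2 cm off, but the arm stood in that view.
- **Small box:** the top camera finds it where it was. The network missed it in the last scene picture, so that view did not confirm it.
- **Forces:** at every check the wrist force was under about 15 N. The gripper ended clear of everything.

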